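# Set up a wheel-axle straightness check on V-blocks

## Robot

A 6-joint arm with a two-finger parallel gripper is mounted at the origin on the work surface. World frame = base frame: x ahead of the robot, y to its left, z up, the work surface at z = 0. Lengths are in m, angles in rad, forces in N, time in s.
With the tool pointing down it reaches from about 0.25 to 0.775 m from the base axis. Payload 4 kg.
Tool frame: the origin (TCP) lies midway between the tips of the shut fingers; the grasp point (between the pads) lies 19 mm behind it (robot.pinch_z is the distance from the TCP to the grasp point, in m); z points along the fingers, y is the line along which they close (so a half turn about z gives the same grasp; the last joint's range is limited). The gripper opens to 85 mm and grips with 20 to 120 N. Pads are 22 mm wide; open, the fingers measure 114 mm over their backs; the gripper's body (76 mm by 85 mm) begins 54 mm behind the grasp point. The pads swing forward as they close: fully open they stand 13 mm farther back than shut.
Start: joints at [1.033, 0.087, 1.371, -0, 1.684, -0.103], TCP at [0.232, 0.499, 0.231] pointing down, gripper open.
Joint ranges: [-3.1, 3.1], [-0.76, 2.03], [0.27, 2.55], [-1.08, 4.22], [0.17, 2.65], [-2.57, 2.57]. Speed limits (rad/s): [2.79, 2.79, 3.14, 3.14, 3.14, 3.14].

## Interface

Orientations are given as [roll, pitch, yaw] about the fixed x, y, z axes, in that order (R = Rz(yaw) Ry(pitch) Rx(roll)).
In Python, from workcell import robot gives the robot as it stands. The module is installed in compiled form; this text tells all that it offers.
- The arm moves only by the tool step_arm, never from a script. Its argument "targets" is a list of rows, each an object of numbers: "x", "y", "z": the shift along the world's x, y, z in m; "ax", "ay", "az": the turn, a rotation vector about the world's x, y, z in degrees. In form: [{"x": .., "y": .., "z": .., "ax": .., "ay": .., "az": ..}, ...]. A call has 1 to 10 rows; each row is the pose to reach, as a shift and turn from the pose commanded when the call began; what a row does not reach only later rows make up. A row lasts 1/12 s, in which the tool goes at most 41.7 mm and 7.16 degrees, less where a joint would pass 70% of its speed; a pose out of reach is approached as far as the arm can. A call with a gripper value outside its range is refused whole. "hand" is the finger opening in m, from 0 to 0.0854, set as the call begins (left out, the last holds). The fingers move at their own pace and stop on an object; "squeeze" is the grip in N (left out, the last holds). Time passes only in rows, so rows that repeat a pose let the fingers close. It gives the time, the measured TCP pose, the force, the opening and the grip force at its end, in the units of the state.
- robot.get_obs(): the state, without advancing time (a new reading comes with each control period).
- robot.get_image(name): name is "side" or "top"; returns a dict with "color" (400x640x3 uint8, blue, green, red), "vertical_fov" (degrees; the focal length in pixels is half the picture's height over the tangent of half this angle, whatever the lens; pixels are square), "cx", "cy" (the principal point, pixels), "world_to_cam" (4x4, takes a point from world to camera coordinates). Camera axes: x right, y down, z forward; pixel columns grow to the right and rows downward; lengths in m; the calibration is good to about 2 mm. A picture is of the moment at which its call begins. There is no depth.
- robot.close_job(): hands the job in; it is judged then, once.
The state is a dict: "t": time; "joint_pos": joint angles; "qvel": joint speeds; "tau": joint torques, N m; "tool_pos": TCP position; "tool_rot": TCP orientation; "wrist_force": force on the tool from outside, world axes, zero at the start; "ft_torque": the same for the moment, N m; "gripper_width": finger opening in m; "finger_force": force on a finger pad.
Only numpy, scipy, OpenCV 4.12 (cv2) and the standard library are available. Lean on these libraries where they do the work, as an engineer would, in place of code of your own. Each camera call takes 0.05 s, during which the arm holds its last target. There are 200 camera calls.

## Task

Set up the granite plate for checking the dark steel wheel axle for straightness: stand the two V-blocks upright on the plate in line along its long direction, then lay the axle in both vees so that each bright bearing seat rests centred in a block, the red-marked block at the plain end and the blue-marked one at the threaded end. Next stand the drilled stop block upright and square to the axle on the plate, close up to the plain end (a finger's breadth of gap at most), and last of all stand the dial gauge on the plate behind the axle (the side away from the robot), its arm reaching forward squarely so that the plunger is over the middle of the axle. Do not knock the gauge over, and leave the black spare axle and the grease tin where they lie.

Things in the scene. Friction and masses are not known exactly. Their poses are not given: they have to be found in the camera images.
- plate: Fixed dark granite plate, 205 x 305 x 50 mm (x, y, z), flat top 50 mm above its origin (centre of its underside). y runs along its long side; x points to the back, away from the robot, within 0.2 rad. It is on the left or right half of the table; the loose parts lie on a 3 mm thick cardboard sheet on the other half.
- vblock_red_mid (a point): Loose steel V-block with red paint on shoulders and ends: 40 mm long (x), 50 wide (y), 46 high, 0.5 kg. A 90-degree vee, 30 mm wide and 15 deep, runs along x in its top. The point is its centre, 23 mm above its underside; an axle lying in the vee has its axis 20 mm above the point. Grip the flat sides, 50 mm apart along y. Same either way round.
- vblock_blue_mid (a point): Loose steel V-block with blue paint; otherwise the same as the red one, with the point at its centre 23 mm above its underside.
- axle_mid (a point): Loose wheel axle, dark steel bar, 17 mm diameter, 220 mm long along its x, 0.38 kg; it can roll. The point is on its axis at mid-length. Bright bearing seats (bands 26 mm wide) are centred at x = -65 and +65 mm. Plain end at x = -110; brass-coloured thread (14 mm diameter, 32 long) ends at x = +110. In both vees its axis is 43 mm above the plate's top, its crest 51.5 mm.
- stop_mid (a point): Loose drilled stop block, silver with dark holes, standing upright: 25 mm (x) by 50 mm (y) by 75 mm high (z), 0.55 kg. The point is its centre, 37.5 mm above its underside; grip it across y, in its upper half. One of its 50 x 75 mm faces, which look along x, is to face the axle's plain end.
- gauge_post (a point): Loose dial gauge on stand, 0.75 kg. Post 12 mm diameter, top 205 mm up; the point is on its axis 185 mm above the underside: grip it there. Blue base from 20 mm before (-x) to 40 mm behind the post, 50 wide, 50 high. Arm at 110 mm height to -x with a 42 mm dial facing -x, front 65 mm from the post, top 138 mm up. Plunger 55 mm from the post along -x, tip 56 mm up: 4.5 mm clear of the axle.
- spare_axle_mid (a point): Black spare axle with two hexagon nuts, 170 mm long, nuts 22 mm across flats; the point is its centre, x along it. Not part of the job: leave it where it lies.
- grease_mid (a point): Round green grease tin with a brass lid and yellow disc, 54 mm in diameter, 26 mm high; the point is its centre. Not part of the job: leave it where it stands.

How it is judged:
By the outcome, as a careful person would: the job done as asked, in the order asked, and still so for the second after the job is handed in, with the robot touching nothing.
It also fails if it takes over 144 s, if anything falls off the work surface, if the arm or the gripper's body presses on something with over 40 N, if the wrist force passes 120 N, or if a joint passes its speed limit or range.

## Working session

There is one attempt and no reset: what is moved stays moved. The work goes in short steps, Python scripts to look and compute and a tool call to move; the robot and the scene stay as the last step left them, time stands still between calls to the robot, and variables do not carry over. Pictures are saved under pics/ and viewed, at most 14 in all, crops included, and the job is handed in when it is done.

Besides the shell and the picture viewer there is one more tool, called after ">>>" as name(argument=value, ...), one argument or row to a line, values as JSON. step_arm: Moves the arm, as the interface text tells. Its arguments: {"type":"object","properties":{"targets":{"type":"array"},"hand":{"type":"number"},"squeeze":{"type":"number"}},"required":["targets"]}

```bash
mkdir -p pics && cat > h.py <<'E'
import numpy as np, cv2
from workcell import robot
def cam(n):
    d=robot.get_image(n); h,w=d["color"].shape[:2]
    f=h/2/np.tan(np.radians(d["vertical_fov"])/2)
    return d["color"],np.array([[f,0,d["cx"]],[0,f,d["cy"]],[0,0,1]]),np.array(d["world_to_cam"])
def ray(K,T,px,z):
    px=np.atleast_2d(np.array(px,float)); d=np.c_[px,np.ones(len(px))]@np.linalg.inv(K).T@T[:3,:3]
    c=-T[:3,:3].T@T[:3,3]; s=(z-c[2])/d[:,2]; return c+d*s[:,None]
def proj(K,T,p):
    q=(T[:3,:3]@np.atleast_2d(p).T).T+T[:3,3]; q=q@K.T; return q[:,:2]/q[:,2:]
E
python3 - <<'E'
from h import *
np.set_printoptions(precision=4,suppress=True)
for n in("top","side"):
    c,K,T=cam(n); cv2.imwrite(f"pics/{n}0.png",c); print(n,K,"campos",-T[:3,:3].T@T[:3,3]); print(T)
print(robot.get_obs(),robot.pinch_z)
E
```

```text
top [[398.7297   0.     314.3111]
 [  0.     398.7297 197.4496]
 [  0.       0.       1.    ]] campos [0.3407 0.0065 0.9606]
[[-0.0109 -0.9999  0.0064  0.0041]
 [-0.9753  0.0092 -0.2209  0.5444]
 [ 0.2208 -0.0087 -0.9753  0.8617]
 [ 0.      0.      0.      1.    ]]
side [[476.5181   0.     314.9378]
 [  0.     476.5181 198.9104]
 [  0.       0.       1.    ]] campos [-0.021  -0.6231  0.9207]
[[ 0.7581 -0.6521  0.0104 -0.3999]
 [-0.4477 -0.5319 -0.7188  0.3209]
 [ 0.4742  0.5402 -0.6952  0.9866]
 [ 0.      0.      0.      1.    ]]
{'t': 0.1, 'joint_pos': array([ 1.0329,  0.0879,  1.3721,  0.    ,  1.6836, -0.1031]), 'qvel': array([ 0.0006, -0.001 , -0.0037,  0.0011,  0.0013,  0.0006]), 'tau': array([  0.0021, -35.3018, -31.4218,   0.    ,   0.0079,  -0.    ]), 'tool_pos': array([0.2314, 0.4984, 0.2302]), 'tool_rot': array([-3.1396, -0.0002,  2.7068]), 'wrist_force': array([-0.7969, -0.5203, -0.3278]), 'ft_torque': array([-0.0554,  0.0253,  0.0196]), 'finger_force': 0.0, 'gripper_width': 0.08554827361988149} 0.0187
```

View pics/top0.png

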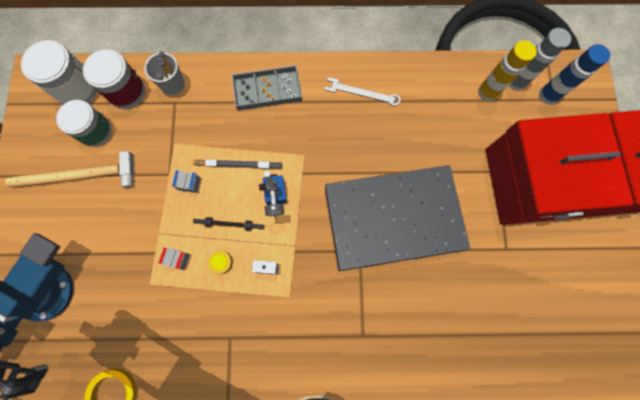

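View pics/side0.png

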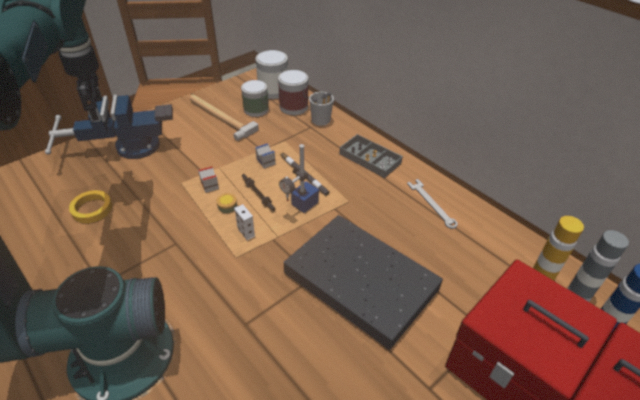

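Top view: the cardboard sheet is at (150–305,145–297) with all the loose parts on it, and the plate is at (327–470,166–270). I'll enlarge the sheet.

```bash
python3 - <<'E'
import cv2
a=cv2.imread("pics/top0.png")[145:300,150:310];cv2.imwrite("pics/tc.png",cv2.resize(a,None,fx=3.8,fy=3.8,interpolation=cv2.INTER_CUBIC))
a=cv2.imread("pics/side0.png")[135:255,180:350];cv2.imwrite("pics/sc.png",cv2.resize(a,None,fx=4.5,fy=4.5,interpolation=cv2.INTER_CUBIC))
E
```

```text
(no output)
```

View pics/tc.png

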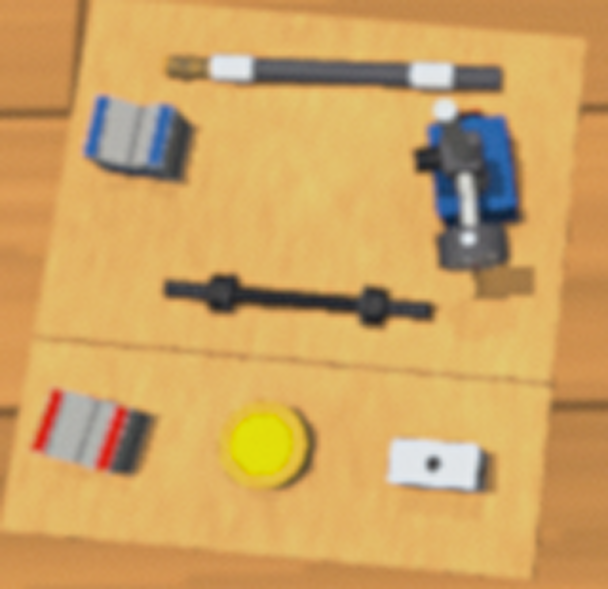

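View pics/sc.png

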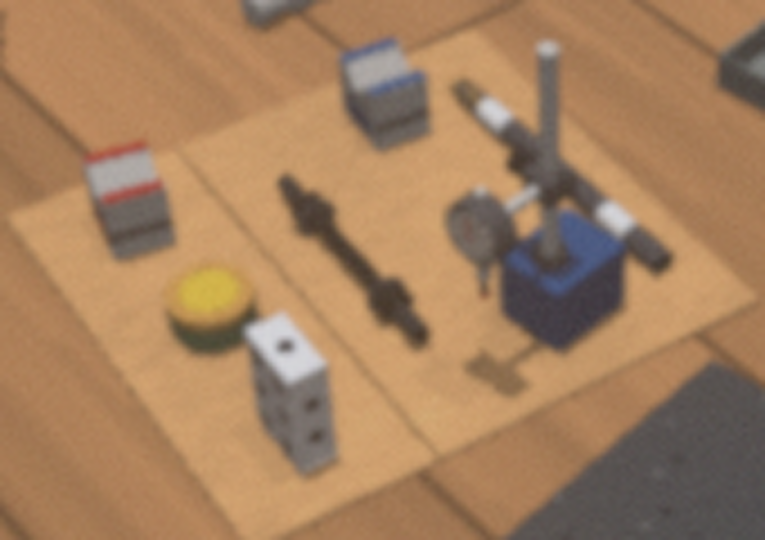

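Close-ups: the thread is at the left (+y) end of the axle and the gauge already points toward the robot. Both V-blocks have their vee along world x, and the stop is upright with its 50 mm side along y. Next I'll measure with masks.

```bash
cat > m.py <<'E'
from h import *
np.set_printoptions(precision=4,suppress=True)
def rect(P):
    r=cv2.minAreaRect((P[:,:2]*1000).astype(np.float32)); return np.round([*r[0],*r[1],r[2]],1)
def masks(c):
    hsv=cv2.cvtColor(c,cv2.COLOR_BGR2HSV); H,S,V=[hsv[...,i].astype(int) for i in range(3)]
    return dict(red=((H<6)|(H>174))&(S>150)&(V>90), blue=(H>100)&(H<125)&(S>130)&(V>70),
      white=(S<40)&(V>190), gray=(S<60)&(V>120)&(V<=200), dark=(S<80)&(V<95), brass=(H>12)&(H<25)&(S>90)&(V<150))
def comps(m,box,amin=8):
    mm=np.zeros(m.shape,np.uint8); x0,y0,x1,y1=box; mm[y0:y1,x0:x1]=m[y0:y1,x0:x1]
    n,l,s,ce=cv2.connectedComponentsWithStats(mm)
    return [(np.argwhere(l==i)[:,::-1].astype(float),s[i],ce[i]) for i in range(1,n) if s[i][4]>=amin]
E
python3 - <<'E'
from m import *
for n,box,pb in(("top",(150,140,308,300),(318,155,480,280)),("side",(180,130,350,255),(275,210,450,345))):
    c=cv2.imread(f"pics/{n}0.png"); _,K,T=cam(n); M=masks(c); print(n)
    for k,z in(("red",.049),("blue",.049),("white",.0115),("white",.078),("dark",.0115)):
        for p,s,ce in comps(M[k],box): print(k,z,s,np.round(ce,1),"ctr",ray(K,T,ce,z)[0,:2],rect(ray(K,T,p,z)))
    p=max(comps(M["dark"]|(cv2.cvtColor(c,cv2.COLOR_BGR2HSV)[...,1]<70),pb),key=lambda a:a[1][4])[0]
    h=cv2.convexHull(p.astype(np.float32)); e=cv2.approxPolyDP(h,4,True)[:,0]
    print("plate",e.tolist(),"\n",ray(K,T,e,.05)[:,:2],rect(ray(K,T,p,.05)))
E
```

```text
top
red 0.049 [159 248   7  16  35] [162.3 255.2] ctr [0.4163 0.3441] [415.8 344.2   4.4  34.8  75.3]
red 0.049 [176 252   7  16  44] [179.  260.1] ctr [0.4049 0.3056] [405.9 305.4   5.8  34.7  74.7]
blue 0.049 [173 171   5  14  24] [175.  177.6] ctr [0.5983 0.3273] [598.6 327.1   3.5  32.6  80.1]
blue 0.049 [190 174   5  14  28] [191.6 180.5] ctr [0.5908 0.2877] [591.  287.8   5.1  32.5  82.2]
blue 0.049 [272 176  14  25 183] [279.8 188.1] ctr [0.5703 0.0795] [571.4  81.4  63.   23.7  11.1]
blue 0.049 [264 178   2   6   9] [264.4 180.3] ctr [0.5897 0.1159] [589.3 115.8  12.2   2.4   0.9]
blue 0.049 [265 190   5  13  44] [267.  196.4] ctr [0.5507 0.1092] [551.9 109.   29.7   8.6   8.8]
white 0.0115 [206 160  10   6  57] [210.5 162.4] ctr [0.6474 0.2552] [647.1 255.2  22.9  13.   89.5]
white 0.0115 [258 162  11   6  54] [263.2 164.1] ctr [0.6418 0.1242] [640.7 124.7  25.   13.   89.5]
white 0.0115 [264 171   6   5  22] [266.5 173.3] ctr [0.618  0.1156] [617.4 115.7  11.   10.6  44.1]
white 0.0115 [271 191   4  13  26] [272.5 197.3] ctr [0.5568 0.1   ] [557.7  99.9  30.2   5.1   6.3]
w
[... 2856 characters left out ...]
039] [580.2 103.   99.6 110.2  38.8]
dark 0.0115 [262 197   6   4  14] [264.4 198.6] ctr [0.4941 0.1737] [495.3 174.6  12.3  12.7  72.5]
dark 0.0115 [267 201   6   8  21] [269.3 204.7] ctr [0.4901 0.146 ] [489.5 146.7  30.8   7.8  75.5]
dark 0.0115 [221 206  14   6  28] [227.9 209.6] ctr [0.3941 0.2023] [394.9 203.1  14.3  36.1  68.7]
dark 0.0115 [ 294  217   56   38 1274] [329.6 240. ] ctr [ 0.5302 -0.0533] [527.7 -28.2 125.6 140.9  49.8]
plate [[441.0, 281.0], [395.0, 342.0], [382.0, 344.0], [286.0, 273.0], [284.0, 262.0], [340.0, 216.0]] 
 [[ 0.6165 -0.3286]
 [ 0.4263 -0.3636]
 [ 0.4032 -0.3497]
 [ 0.3656 -0.0871]
 [ 0.3816 -0.0594]
 [ 0.5809 -0.0347]] [ 492.9 -197.5  223.2  310.     8.4]
```

>>> step_arm(
  targets=[
    {"x": 0.179, "y": -0.174, "z": -0.13, "az": 9.2},
    {"x": 0.179, "y": -0.174, "z": -0.13, "az": 9.2},
    {"x": 0.179, "y": -0.174, "z": -0.13, "az": 9.2},
    {"x": 0.179, "y": -0.174, "z": -0.13, "az": 9.2},
    {"x": 0.179, "y": -0.174, "z": -0.13, "az": 9.2},
    {"x": 0.179, "y": -0.174, "z": -0.13, "az": 9.2},
    {"x": 0.179, "y": -0.174, "z": -0.13, "az": 9.2},
    {"x": 0.179, "y": -0.174, "z": -0.13, "az": 9.2},
    {"x": 0.179, "y": -0.174, "z": -0.13, "az": 9.2},
  ],
  hand=0.085,
  squeeze=50,
)

```text
invalid input
```

```bash
python3 - <<'E'
from m import *
o=robot.get_obs(); print(o["t"],o["tool_pos"],o["tool_rot"],o["joint_pos"])
# triangulate post top
L=[]
for n,px in(("top",(266.5,173.3)),("side",(301.6,145.4))):
    c,K,T=cam(n); cv2.imwrite(f"pics/{n}1.png",c); print(n,[ray(K,T,px,z)[0] for z in(.203,.208)])
E
```

```text
0.2 [0.2315 0.4986 0.2306] [-3.1402 -0.0001  2.7068] [ 1.0329  0.0877  1.3716 -0.      1.6836 -0.1031]
top [array([0.562 , 0.0936, 0.203 ]), array([0.5605, 0.093 , 0.208 ])]
side [array([0.5665, 0.0986, 0.203 ]), array([0.5624, 0.0936, 0.208 ])]
```

>>> step_arm(
  targets=[
    {"x": 0.179, "y": -0.174, "z": -0.13, "ax": 0, "ay": 0, "az": 9.2},
    {"x": 0.179, "y": -0.174, "z": -0.13, "ax": 0, "ay": 0, "az": 9.2},
    {"x": 0.179, "y": -0.174, "z": -0.13, "ax": 0, "ay": 0, "az": 9.2},
    {"x": 0.179, "y": -0.174, "z": -0.13, "ax": 0, "ay": 0, "az": 9.2},
    {"x": 0.179, "y": -0.174, "z": -0.13, "ax": 0, "ay": 0, "az": 9.2},
    {"x": 0.179, "y": -0.174, "z": -0.13, "ax": 0, "ay": 0, "az": 9.2},
    {"x": 0.179, "y": -0.174, "z": -0.13, "ax": 0, "ay": 0, "az": 9.2},
    {"x": 0.179, "y": -0.174, "z": -0.13, "ax": 0, "ay": 0, "az": 9.2},
    {"x": 0.179, "y": -0.174, "z": -0.13, "ax": 0, "ay": 0, "az": 9.2},
  ],
  hand=0.085,
  squeeze=50,
)

```text
t: 1.05
tool_pos: [0.4108, 0.3233, 0.0999]
tool_rot: [-3.14, -0.002, 2.864]
wrist_force: [-0.3, 0.5, 0.2]
gripper_width: 0.0849
finger_force: 0.0
```

>>> step_arm(
  targets=[
    {"x": 0, "y": 0, "z": -0.03, "ax": 0, "ay": 0, "az": 0},
    {"x": 0, "y": 0, "z": -0.06, "ax": 0, "ay": 0, "az": 0},
    {"x": 0, "y": 0, "z": -0.08, "ax": 0, "ay": 0, "az": 0},
    {"x": 0, "y": 0, "z": -0.09, "ax": 0, "ay": 0, "az": 0},
    {"x": 0, "y": 0, "z": -0.09, "ax": 0, "ay": 0, "az": 0},
  ],
)

```text
t: 1.47
tool_pos: [0.4086, 0.3249, 0.0094]
tool_rot: [-3.139, -0.003, 2.869]
wrist_force: [-0.2, 0.5, -0.4]
gripper_width: 0.0852
finger_force: 0.0
```

>>> step_arm(
  targets=[
    {"x": 0, "y": 0, "z": 0, "ax": 0, "ay": 0, "az": 0},
    {"x": 0, "y": 0, "z": 0, "ax": 0, "ay": 0, "az": 0},
    {"x": 0, "y": 0, "z": 0, "ax": 0, "ay": 0, "az": 0},
    {"x": 0, "y": 0, "z": 0, "ax": 0, "ay": 0, "az": 0},
    {"x": 0, "y": 0, "z": 0, "ax": 0, "ay": 0, "az": 0},
    {"x": 0, "y": 0, "z": 0, "ax": 0, "ay": 0, "az": 0},
    {"x": 0, "y": 0, "z": 0, "ax": 0, "ay": 0, "az": 0},
  ],
  hand=0.0,
  squeeze=50,
)

```text
t: 2.05
tool_pos: [0.4123, 0.3264, 0.0139]
tool_rot: [3.137, 0.003, 2.867]
wrist_force: [-0.7, 2.8, 6.4]
gripper_width: 0.0491
finger_force: 54.0
```

>>> step_arm(
  targets=[
    {"x": 0, "y": 0, "z": 0.03, "ax": 0, "ay": 0, "az": 0},
    {"x": 0, "y": 0, "z": 0.07, "ax": 0, "ay": 0, "az": 0},
    {"x": 0, "y": 0, "z": 0.11, "ax": 0, "ay": 0, "az": 0},
    {"x": 0, "y": 0, "z": 0.13, "ax": 0, "ay": 0, "az": 0},
    {"x": 0, "y": 0, "z": 0.13, "ax": 0, "ay": 0, "az": 0},
  ],
)

```text
t: 2.47
tool_pos: [0.4133, 0.3263, 0.1472]
tool_rot: [3.134, 0.008, 2.867]
wrist_force: [1.0, 0.5, -3.3]
gripper_width: 0.0492
finger_force: 54.8
```

```bash
python3 - <<'E'
from m import *
for i in range(3):
    o=robot.get_obs(); print(o["tool_pos"],o["tool_rot"],o["wrist_force"],o["gripper_width"]); c,K,T=cam("side")
cv2.imwrite("pics/s2.png",cv2.resize(c[60:260,120:360],None,fx=3,fy=3))
E
```

```text
[0.4133 0.3263 0.1472] [3.1336 0.0075 2.8672] [ 0.9779  0.4973 -3.3209] 0.04924052835100359
[0.4118 0.3253 0.1433] [3.1382 0.0034 2.8672] [-0.5127 -0.6205 -4.9407] 0.04914196619297529
[0.4102 0.3243 0.1403] [-3.1405 -0.0008  2.8672] [ 0.5556 -0.5323 -5.6398] 0.04954407897021317
```

View pics/s2.png

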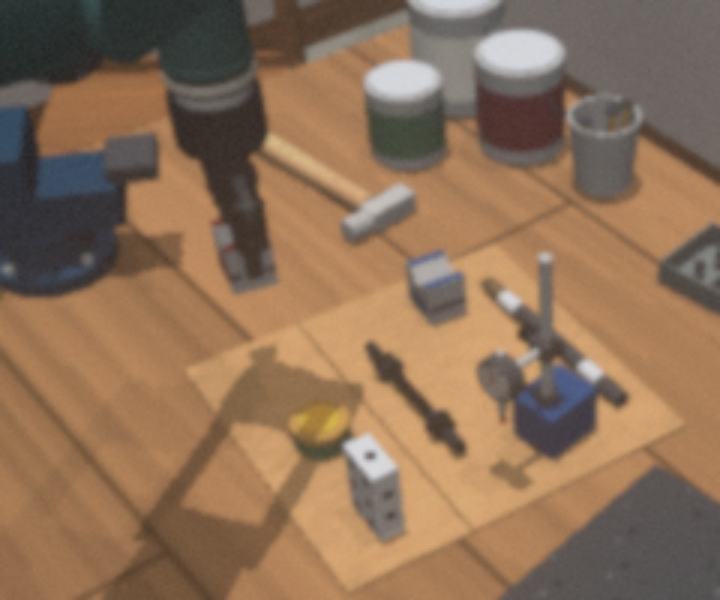

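Side view: the red block is held upright between the fingers at about (245,265), and everything else is undisturbed. Moving it over the plate.

>>> step_arm(
  targets=[
    {"x": 0.04, "y": -0.35, "z": 0, "ax": 0, "ay": 0, "az": -40},
    {"x": 0.04, "y": -0.35, "z": 0, "ax": 0, "ay": 0, "az": -40},
    {"x": 0.04, "y": -0.35, "z": 0, "ax": 0, "ay": 0, "az": -40},
    {"x": 0.04, "y": -0.35, "z": 0, "ax": 0, "ay": 0, "az": -40},
    {"x": 0.04, "y": -0.35, "z": 0, "ax": 0, "ay": 0, "az": -40},
    {"x": 0.04, "y": -0.35, "z": 0, "ax": 0, "ay": 0, "az": -40},
    {"x": 0.04, "y": -0.35, "z": 0, "ax": 0, "ay": 0, "az": -40},
    {"x": 0.04, "y": -0.35, "z": 0, "ax": 0, "ay": 0, "az": -40},
    {"x": 0.04, "y": -0.35, "z": 0, "ax": 0, "ay": 0, "az": -40},
    {"x": 0.04, "y": -0.35, "z": 0, "ax": 0, "ay": 0, "az": -40},
  ],
)

```text
t: 3.45
tool_pos: [0.4487, -0.0291, 0.1374]
tool_rot: [-3.135, -0.003, 2.163]
wrist_force: [0.4, 0.5, -5.5]
gripper_width: 0.049
finger_force: 55.3
```

>>> step_arm(
  targets=[
    {"x": 0.023, "y": -0.222, "z": 0, "ax": 0, "ay": 0, "az": -25.7},
    {"x": 0.023, "y": -0.222, "z": 0, "ax": 0, "ay": 0, "az": -25.7},
    {"x": 0.023, "y": -0.222, "z": 0, "ax": 0, "ay": 0, "az": -25.7},
    {"x": 0.023, "y": -0.222, "z": 0, "ax": 0, "ay": 0, "az": -25.7},
    {"x": 0.023, "y": -0.222, "z": 0, "ax": 0, "ay": 0, "az": -25.7},
    {"x": 0.023, "y": -0.222, "z": 0, "ax": 0, "ay": 0, "az": -25.7},
    {"x": 0.023, "y": -0.222, "z": -0.04, "ax": 0, "ay": 0, "az": -25.7},
    {"x": 0.023, "y": -0.222, "z": -0.06, "ax": 0, "ay": 0, "az": -25.7},
    {"x": 0.023, "y": -0.222, "z": -0.07, "ax": 0, "ay": 0, "az": -25.7},
    {"x": 0.023, "y": -0.222, "z": -0.07, "ax": 0, "ay": 0, "az": -25.7},
  ],
)

```text
t: 4.28
tool_pos: [0.4703, -0.2441, 0.0653]
tool_rot: [-3.133, -0.009, 1.721]
wrist_force: [-0.6, 0.6, -6.0]
gripper_width: 0.0492
finger_force: 55.3
```

```bash
python3 - <<'E'
from m import *
for i in range(6): o=robot.get_obs(); print(o["tool_pos"],o["tool_rot"],o["wrist_force"]); robot.get_image("top")
E
```

```text
[ 0.4703 -0.2441  0.0653] [-3.1326 -0.0087  1.7213] [-0.5848  0.6195 -5.9915]
[ 0.472  -0.2452  0.0682] [-3.1366 -0.0049  1.7215] [ 0.0078  0.9576 -5.092 ]
[ 0.4735 -0.2462  0.0705] [-3.1403 -0.0015  1.7217] [ 0.3447  0.368  -4.4384]
[ 0.4745 -0.2469  0.0721] [3.1404 0.0009 1.7218] [ 0.1293  0.1733 -4.6452]
[ 0.4749 -0.2473  0.073 ] [3.1391 0.0021 1.7216] [ 0.0804  0.5427 -4.939 ]
[ 0.475  -0.2474  0.0734] [3.1386 0.0026 1.7215] [ 0.8233  0.1115 -4.8731]
```

>>> step_arm(
  targets=[
    {"x": 0, "y": 0, "z": -0.004, "ax": 0, "ay": 0, "az": 0},
    {"x": 0, "y": 0, "z": -0.007, "ax": 0, "ay": 0, "az": 0},
    {"x": 0, "y": 0, "z": -0.009, "ax": 0, "ay": 0, "az": 0},
    {"x": 0, "y": 0, "z": -0.01, "ax": 0, "ay": 0, "az": 0},
    {"x": 0, "y": 0, "z": -0.011, "ax": 0, "ay": 0, "az": 0},
    {"x": 0, "y": 0, "z": -0.011, "ax": 0, "ay": 0, "az": 0},
    {"x": 0, "y": 0, "z": -0.011, "ax": 0, "ay": 0, "az": 0},
    {"x": 0, "y": 0, "z": -0.011, "ax": 0, "ay": 0, "az": 0},
  ],
)

```text
t: 5.25
tool_pos: [0.4737, -0.2471, 0.0609]
tool_rot: [3.141, 0.0, 1.721]
wrist_force: [-3.7, 3.0, 1.5]
gripper_width: 0.0493
finger_force: 56.0
```

```bash
python3 - <<'E'
from m import *
for i in range(4): o=robot.get_obs(); print(o["tool_pos"],o["tool_rot"],o["wrist_force"]); robot.get_image("top")
E
```

```text
[ 0.4737 -0.2471  0.0609] [3.1414 0.0001 1.7207] [-3.6946  2.9802  1.4606]
[ 0.4737 -0.2471  0.0609] [3.1414 0.0001 1.7207] [-3.7334  2.57    2.3597]
[ 0.4736 -0.2472  0.0609] [3.1415 0.0001 1.7207] [-3.851   2.216   2.2318]
[ 0.4737 -0.2471  0.0609] [3.1414 0.0001 1.7207] [-3.6765  2.4347  2.6333]
```

>>> step_arm(
  targets=[
    {"x": 0, "y": 0, "z": 0, "ax": 0, "ay": 0, "az": 0},
    {"x": 0, "y": 0, "z": 0, "ax": 0, "ay": 0, "az": 0},
    {"x": 0, "y": 0, "z": 0, "ax": 0, "ay": 0, "az": 0},
    {"x": 0, "y": 0, "z": 0, "ax": 0, "ay": 0, "az": 0},
    {"x": 0, "y": 0, "z": 0, "ax": 0, "ay": 0, "az": 0},
    {"x": 0, "y": 0, "z": 0.02, "ax": 0, "ay": 0, "az": 0},
    {"x": 0, "y": 0, "z": 0.06, "ax": 0, "ay": 0, "az": 0},
    {"x": 0, "y": 0, "z": 0.1, "ax": 0, "ay": 0, "az": 0},
  ],
  hand=0.085,
)

```text
t: 6.12
tool_pos: [0.4725, -0.2464, 0.1593]
tool_rot: [-3.138, -0.003, 1.721]
wrist_force: [0.9, -0.9, -0.4]
gripper_width: 0.0847
finger_force: 0.0
```

>>> step_arm(
  targets=[
    {"x": -0.064, "y": 0.35, "z": 0, "ax": 0, "ay": 0, "az": 40},
    {"x": -0.064, "y": 0.35, "z": 0, "ax": 0, "ay": 0, "az": 40},
    {"x": -0.064, "y": 0.35, "z": 0, "ax": 0, "ay": 0, "az": 40},
    {"x": -0.064, "y": 0.35, "z": 0, "ax": 0, "ay": 0, "az": 40},
    {"x": -0.064, "y": 0.35, "z": 0, "ax": 0, "ay": 0, "az": 40},
    {"x": -0.064, "y": 0.35, "z": 0, "ax": 0, "ay": 0, "az": 40},
    {"x": -0.064, "y": 0.35, "z": 0, "ax": 0, "ay": 0, "az": 40},
    {"x": -0.064, "y": 0.35, "z": 0, "ax": 0, "ay": 0, "az": 40},
    {"x": -0.064, "y": 0.35, "z": 0, "ax": 0, "ay": 0, "az": 40},
    {"x": -0.064, "y": 0.35, "z": 0, "ax": 0, "ay": 0, "az": 40},
  ],
)

```text
t: 6.95
tool_pos: [0.4087, 0.1067, 0.1606]
tool_rot: [3.139, -0.001, 2.425]
wrist_force: [-0.3, -0.5, -0.3]
gripper_width: 0.0852
finger_force: 0.0
```

>>> step_arm(
  targets=[
    {"x": 0, "y": 0.17, "z": 0, "ax": 0, "ay": 0, "az": 31.7},
    {"x": 0, "y": 0.17, "z": 0, "ax": 0, "ay": 0, "az": 31.7},
    {"x": 0, "y": 0.17, "z": 0, "ax": 0, "ay": 0, "az": 31.7},
    {"x": 0, "y": 0.17, "z": 0, "ax": 0, "ay": 0, "az": 31.7},
    {"x": 0.185, "y": 0.2045, "z": 0, "ax": 0, "ay": 0, "az": 31.7},
    {"x": 0.185, "y": 0.2045, "z": 0, "ax": 0, "ay": 0, "az": 31.7},
    {"x": 0.185, "y": 0.2045, "z": 0, "ax": 0, "ay": 0, "az": 31.7},
    {"x": 0.185, "y": 0.2045, "z": 0, "ax": 0, "ay": 0, "az": 31.7},
    {"x": 0.185, "y": 0.2045, "z": 0, "ax": 0, "ay": 0, "az": 31.7},
    {"x": 0.185, "y": 0.2045, "z": -0.03, "ax": 0, "ay": 0, "az": 31.7},
  ],
)

```text
t: 7.78
tool_pos: [0.6035, 0.3078, 0.1363]
tool_rot: [3.134, 0.014, 2.969]
wrist_force: [-0.0, -0.1, 1.6]
gripper_width: 0.0852
finger_force: 0.0
```

```bash
python3 - <<'E'
from m import *
for i in range(6): o=robot.get_obs(); robot.get_image("top")
print(o["t"],o["tool_pos"],o["tool_rot"],o["wrist_force"])
E
```

```text
8.0333 [0.5944 0.3066 0.1305] [-3.1411 -0.0007  2.9716] [ 0.1515 -0.4542  0.344 ]
```

>>> step_arm(
  targets=[
    {"x": 0, "y": 0.001, "z": -0.04, "ax": 0, "ay": 0, "az": 0},
    {"x": 0, "y": 0.001, "z": -0.075, "ax": 0, "ay": 0, "az": 0},
    {"x": 0, "y": 0.001, "z": -0.1, "ax": 0, "ay": 0, "az": 0},
    {"x": 0, "y": 0.001, "z": -0.112, "ax": 0, "ay": 0, "az": 0},
    {"x": 0, "y": 0.001, "z": -0.118, "ax": 0, "ay": 0, "az": 0},
    {"x": 0, "y": 0.001, "z": -0.118, "ax": 0, "ay": 0, "az": 0},
    {"x": 0, "y": 0.001, "z": -0.118, "ax": 0, "ay": 0, "az": 0},
    {"x": 0, "y": 0.001, "z": -0.118, "ax": 0, "ay": 0, "az": 0},
  ],
)

```text
t: 8.75
tool_pos: [0.5965, 0.3092, 0.0156]
tool_rot: [3.139, 0.005, 2.972]
wrist_force: [-1.1, -0.0, 0.3]
gripper_width: 0.0849
finger_force: 0.0
```

>>> step_arm(
  targets=[
    {"x": 0, "y": 0, "z": 0, "ax": 0, "ay": 0, "az": 0},
    {"x": 0, "y": 0, "z": 0, "ax": 0, "ay": 0, "az": 0},
    {"x": 0, "y": 0, "z": 0, "ax": 0, "ay": 0, "az": 0},
    {"x": 0, "y": 0, "z": 0, "ax": 0, "ay": 0, "az": 0},
    {"x": 0, "y": 0, "z": 0, "ax": 0, "ay": 0, "az": 0},
    {"x": 0, "y": 0, "z": 0, "ax": 0, "ay": 0, "az": 0},
    {"x": 0, "y": 0, "z": 0, "ax": 0, "ay": 0, "az": 0},
    {"x": 0, "y": 0, "z": 0, "ax": 0, "ay": 0, "az": 0},
    {"x": 0, "y": 0, "z": 0, "ax": 0, "ay": 0, "az": 0},
  ],
  hand=0.0,
)

```text
t: 9.5
tool_pos: [0.5955, 0.3089, 0.0138]
tool_rot: [3.14, 0.002, 2.972]
wrist_force: [0.4, 1.2, 6.4]
gripper_width: 0.0495
finger_force: 54.5
```

>>> step_arm(
  targets=[
    {"x": 0, "y": 0, "z": 0.03, "ax": 0, "ay": 0, "az": 0},
    {"x": 0, "y": 0, "z": 0.07, "ax": 0, "ay": 0, "az": 0},
    {"x": 0, "y": 0, "z": 0.11, "ax": 0, "ay": 0, "az": 0},
    {"x": 0, "y": 0, "z": 0.14, "ax": 0, "ay": 0, "az": 0},
  ],
)

```text
t: 9.83
tool_pos: [0.5941, 0.3079, 0.1528]
tool_rot: [-3.14, -0.002, 2.972]
wrist_force: [1.1, 1.2, -3.1]
gripper_width: 0.0493
finger_force: 54.1
```

>>> step_arm(
  targets=[
    {"x": -0.185, "y": -0.0385, "z": 0, "ax": 0, "ay": 0, "az": -31.7},
    {"x": -0.185, "y": -0.0385, "z": 0, "ax": 0, "ay": 0, "az": -31.7},
    {"x": -0.185, "y": -0.0385, "z": 0, "ax": 0, "ay": 0, "az": -31.7},
    {"x": -0.185, "y": -0.0385, "z": 0, "ax": 0, "ay": 0, "az": -31.7},
    {"x": -0.185, "y": -0.0385, "z": 0, "ax": 0, "ay": 0, "az": -31.7},
    {"x": -0.185, "y": -0.2285, "z": 0, "ax": 0, "ay": 0, "az": -31.7},
    {"x": -0.185, "y": -0.2285, "z": 0, "ax": 0, "ay": 0, "az": -31.7},
    {"x": -0.185, "y": -0.2285, "z": 0, "ax": 0, "ay": 0, "az": -31.7},
    {"x": -0.185, "y": -0.2285, "z": 0, "ax": 0, "ay": 0, "az": -31.7},
    {"x": -0.185, "y": -0.2285, "z": 0, "ax": 0, "ay": 0, "az": -31.7},
  ],
)

```text
t: 10.67
tool_pos: [0.4074, 0.0762, 0.15]
tool_rot: [-3.136, -0.001, 2.417]
wrist_force: [0.6, 0.4, -5.7]
gripper_width: 0.0491
finger_force: 54.2
```

>>> step_arm(
  targets=[
    {"x": 0.0447, "y": -0.198, "z": 0, "ax": 0, "ay": 0, "az": -40},
    {"x": 0.0447, "y": -0.198, "z": 0, "ax": 0, "ay": 0, "az": -40},
    {"x": 0.0447, "y": -0.198, "z": 0, "ax": 0, "ay": 0, "az": -40},
    {"x": 0.0447, "y": -0.198, "z": 0, "ax": 0, "ay": 0, "az": -40},
    {"x": 0.0447, "y": -0.198, "z": 0, "ax": 0, "ay": 0, "az": -40},
    {"x": 0.0447, "y": -0.198, "z": 0, "ax": 0, "ay": 0, "az": -40},
    {"x": 0.0447, "y": -0.198, "z": -0.03, "ax": 0, "ay": 0, "az": -40},
    {"x": 0.0447, "y": -0.198, "z": -0.055, "ax": 0, "ay": 0, "az": -40},
    {"x": 0.0447, "y": -0.198, "z": -0.07, "ax": 0, "ay": 0, "az": -40},
    {"x": 0.0447, "y": -0.198, "z": -0.077, "ax": 0, "ay": 0, "az": -40},
  ],
)

```text
t: 11.5
tool_pos: [0.4503, -0.117, 0.0699]
tool_rot: [-3.132, -0.005, 1.72]
wrist_force: [-0.6, 0.2, -5.8]
gripper_width: 0.0494
finger_force: 54.1
```

>>> step_arm(
  targets=[
    {"x": 0, "y": 0, "z": 0, "ax": 0, "ay": 0, "az": 0},
    {"x": 0, "y": 0, "z": 0, "ax": 0, "ay": 0, "az": 0},
    {"x": 0, "y": 0, "z": 0, "ax": 0, "ay": 0, "az": 0},
    {"x": 0, "y": 0, "z": 0, "ax": 0, "ay": 0, "az": 0},
    {"x": 0, "y": 0, "z": -0.005, "ax": 0, "ay": 0, "az": 0},
    {"x": 0, "y": 0, "z": -0.009, "ax": 0, "ay": 0, "az": 0},
    {"x": 0, "y": 0, "z": -0.012, "ax": 0, "ay": 0, "az": 0},
    {"x": 0, "y": 0, "z": -0.013, "ax": 0, "ay": 0, "az": 0},
    {"x": 0, "y": 0, "z": -0.013, "ax": 0, "ay": 0, "az": 0},
    {"x": 0, "y": 0, "z": -0.013, "ax": 0, "ay": 0, "az": 0},
  ],
)

```text
t: 12.33
tool_pos: [0.4543, -0.1181, 0.0622]
tool_rot: [-3.141, -0.0, 1.721]
wrist_force: [-0.2, 0.2, -4.3]
gripper_width: 0.0496
finger_force: 54.3
```

```bash
python3 - <<'E'
from m import *
for i in range(6):
  o=robot.get_obs(); robot.get_image("top"); 
  if i>3: print(o["t"],o["tool_pos"],o["tool_rot"],o["wrist_force"])
E
```

```text
12.5333 [ 0.4545 -0.1182  0.0625] [3.1411 0.0002 1.7207] [ 0.0562 -0.1283 -4.8172]
12.5833 [ 0.4545 -0.1182  0.0625] [3.1411 0.0002 1.7207] [-0.1442  0.1209 -5.1789]
```

>>> step_arm(
  targets=[
    {"x": 0, "y": 0, "z": -0.001, "ax": 0, "ay": 0, "az": 0},
    {"x": 0, "y": 0, "z": -0.002, "ax": 0, "ay": 0, "az": 0},
    {"x": 0, "y": 0, "z": -0.002, "ax": 0, "ay": 0, "az": 0},
    {"x": 0, "y": 0, "z": -0.002, "ax": 0, "ay": 0, "az": 0},
  ],
)

```text
t: 12.97
tool_pos: [0.4546, -0.1182, 0.0607]
tool_rot: [3.141, 0.0, 1.721]
wrist_force: [-1.4, 0.2, -1.2]
gripper_width: 0.0495
finger_force: 54.4
```

>>> step_arm(
  targets=[
    {"x": 0, "y": 0, "z": 0, "ax": 0, "ay": 0, "az": 0},
    {"x": 0, "y": 0, "z": 0, "ax": 0, "ay": 0, "az": 0},
    {"x": 0, "y": 0, "z": 0, "ax": 0, "ay": 0, "az": 0},
    {"x": 0, "y": 0, "z": 0, "ax": 0, "ay": 0, "az": 0},
    {"x": 0, "y": 0, "z": 0, "ax": 0, "ay": 0, "az": 0},
    {"x": 0, "y": 0, "z": 0.02, "ax": 0, "ay": 0, "az": 0},
    {"x": 0, "y": 0, "z": 0.06, "ax": 0, "ay": 0, "az": 0},
    {"x": 0, "y": 0, "z": 0.1, "ax": 0, "ay": 0, "az": 0},
    {"x": -0.04, "y": 0.01, "z": 0.14, "ax": 0, "ay": 0, "az": 0},
    {"x": -0.045, "y": 0.05, "z": 0.14, "ax": 0, "ay": 0, "az": 0},
  ],
  hand=0.085,
)

```text
t: 13.8
tool_pos: [0.4126, -0.0771, 0.2049]
tool_rot: [3.134, 0.007, 1.714]
wrist_force: [1.5, 1.4, 1.2]
gripper_width: 0.0849
finger_force: 0.0
```

>>> step_arm(
  targets=[
    {"x": 0, "y": 0.288, "z": 0, "ax": 0, "ay": 0, "az": -11.1},
    {"x": 0, "y": 0.288, "z": 0, "ax": 0, "ay": 0, "az": -11.1},
    {"x": 0, "y": 0.288, "z": 0, "ax": 0, "ay": 0, "az": -11.1},
    {"x": 0, "y": 0.288, "z": 0, "ax": 0, "ay": 0, "az": -11.1},
    {"x": 0, "y": 0.288, "z": 0, "ax": 0, "ay": 0, "az": -11.1},
    {"x": 0, "y": 0.288, "z": 0, "ax": 0, "ay": 0, "az": -11.1},
    {"x": 0, "y": 0.288, "z": 0, "ax": 0, "ay": 0, "az": -11.1},
    {"x": 0.04, "y": 0.288, "z": 0, "ax": 0, "ay": 0, "az": -11.1},
    {"x": 0.08, "y": 0.283, "z": 0, "ax": 0, "ay": 0, "az": -11.1},
    {"x": 0.12, "y": 0.278, "z": 0, "ax": 0, "ay": 0, "az": -11.1},
  ],
)

```text
t: 14.63
tool_pos: [0.5319, 0.2073, 0.1993]
tool_rot: [3.141, -0.0, 1.532]
wrist_force: [-0.2, 0.7, 0.8]
gripper_width: 0.0851
finger_force: 0.0
```

>>> step_arm(
  targets=[
    {"x": 0.04, "y": -0.007, "z": 0, "ax": 0, "ay": 0, "az": 0},
    {"x": 0.08, "y": -0.013, "z": 0, "ax": 0, "ay": 0, "az": 0},
    {"x": 0.114, "y": -0.02, "z": -0.02, "ax": 0, "ay": 0, "az": 0},
    {"x": 0.114, "y": -0.02, "z": -0.06, "ax": 0, "ay": 0, "az": 0},
    {"x": 0.114, "y": -0.02, "z": -0.09, "ax": 0, "ay": 0, "az": 0},
    {"x": 0.114, "y": -0.02, "z": -0.1, "ax": 0, "ay": 0, "az": 0},
    {"x": 0.114, "y": -0.02, "z": -0.1, "ax": 0, "ay": 0, "az": 0},
    {"x": 0.114, "y": -0.02, "z": -0.1, "ax": 0, "ay": 0, "az": 0},
  ],
)

```text
t: 15.3
tool_pos: [0.6452, 0.1852, 0.0997]
tool_rot: [3.141, -0.0, 1.527]
wrist_force: [0.7, -1.3, 1.1]
gripper_width: 0.0851
finger_force: 0.0
```

```bash
python3 - <<'E'
from m import *
for n,box in(("top",(318,155,480,280)),("side",(275,190,450,345))):
    c,K,T=cam(n); cv2.imwrite(f"pics/{n}3.png",c); M=masks(c); print(n)
    for k in("red","blue"):
        for p,s,ce in comps(M[k],box): print(k,s,np.round(ce,1),"ctr",ray(K,T,ce,.096)[0,:2],rect(ray(K,T,p,.096)))
a=cv2.imread("pics/side3.png")[120:330,170:450];b=cv2.imread("pics/top3.png")[140:300,150:480]
cv2.imwrite("pics/v3.png",cv2.resize(a,None,fx=2.7,fy=2.7)); cv2.imwrite("pics/w3.png",cv2.resize(b,None,fx=2.4,fy=2.4))
o=robot.get_obs(); print(o["t"],o["tool_pos"],o["tool_rot"],o["wrist_force"])
E
```

```text
top
red [417 213  17   6  49] [425.  215.6] ctr [ 0.4931 -0.2447] [ 493.1 -244.6    6.2   36.9    8.9]
red [421 232  17   5  47] [429.  233.9] ctr [ 0.4525 -0.2505] [ 452.4 -250.5    5.8   36.4    7.5]
blue [360 223  16   5  37] [367.5 224.8] ctr [ 0.4739 -0.1171] [ 473.8 -117.2    4.7   33.7    8.9]
blue [363 241  17   5  46] [370.9 243. ] ctr [ 0.4339 -0.1228] [ 434.  -123.1    5.7   36.     8.8]
side
red [372 270  13   9  24] [378.4 273.8] ctr [ 0.495  -0.2452] [ 495.  -244.6    3.6   31.7    7.8]
red [360 281  14  10  27] [366.7 285.3] ctr [ 0.4546 -0.2501] [ 454.6 -249.8    3.5   34.2    8.9]
15.4 [0.6467 0.1856 0.1028] [ 3.1358 -0.0014  1.5274] [0.0886 0.4346 0.3059]
```

View pics/v3.png

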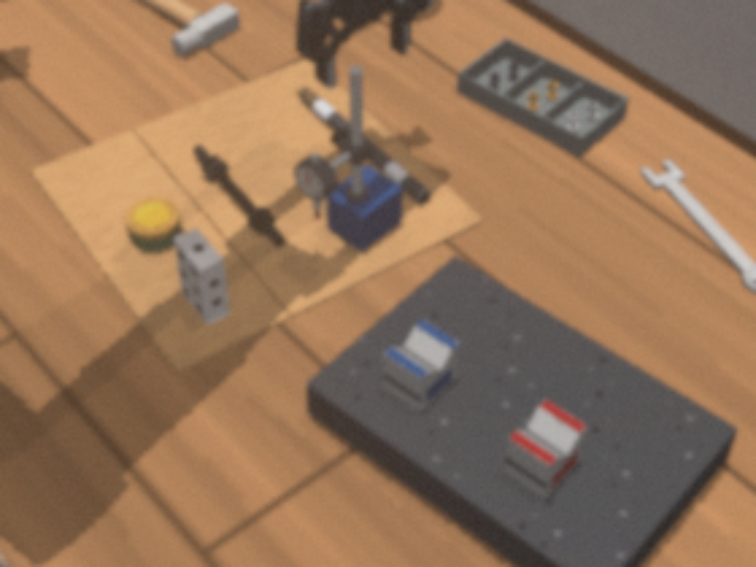

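The side view shows both blocks upright and in line on the plate, blue at (420,360) and red at (545,445), with the open gripper above the axle. I'll check the settled pose.

```bash
python3 - <<'E'
from m import *
for i in range(8):
  o=robot.get_obs(); robot.get_image("top"); 
  if i%2: print(o["t"],o["tool_pos"],o["tool_rot"])
# axle: long-axis points from first top/side images, seat centroid at z=.0175
for n,a,b in(("top",(210.5,162.4),(263.2,164.1)),("side",(289.3,159.2),(316.6,182.6))):
  c,K,T=cam(n); P=ray(K,T,[a,b],.0165); print(P, P.mean(0))
E
```

```text
15.45 [0.6468 0.1857 0.1032] [ 3.1352 -0.0015  1.5274]
15.55 [0.6464 0.1855 0.1024] [ 3.1363 -0.0012  1.5273]
15.65 [0.6459 0.1853 0.1012] [ 3.1382 -0.0008  1.5273]
15.75 [0.6454 0.1852 0.1002] [ 3.14   -0.0004  1.5271]
[[0.6457 0.2538 0.0165]
 [0.6402 0.1236 0.0165]] [0.6429 0.1887 0.0165]
[[0.6484 0.2581 0.0165]
 [0.6427 0.1269 0.0165]] [0.6455 0.1925 0.0165]
```

>>> step_arm(
  targets=[
    {"x": -0.001, "y": 0.005, "z": -0.03, "ax": 0, "ay": 0, "az": 0},
    {"x": -0.001, "y": 0.005, "z": -0.06, "ax": 0, "ay": 0, "az": 0},
    {"x": -0.001, "y": 0.005, "z": -0.08, "ax": 0, "ay": 0, "az": 0},
    {"x": -0.001, "y": 0.005, "z": -0.09, "ax": 0, "ay": 0, "az": 0},
    {"x": -0.001, "y": 0.005, "z": -0.094, "ax": 0, "ay": 0, "az": 0},
    {"x": -0.001, "y": 0.005, "z": -0.095, "ax": 0, "ay": 0, "az": 0},
    {"x": -0.001, "y": 0.005, "z": -0.095, "ax": 0, "ay": 0, "az": 0},
    {"x": -0.001, "y": 0.005, "z": -0.095, "ax": 0, "ay": 0, "az": 0},
    {"x": -0.001, "y": 0.005, "z": -0.095, "ax": 0, "ay": 0, "az": 0},
  ],
)

```text
t: 16.65
tool_pos: [0.6455, 0.1903, 0.0063]
tool_rot: [3.138, -0.001, 1.527]
wrist_force: [-0.6, -0.2, 0.1]
gripper_width: 0.0849
finger_force: 0.0
```

>>> step_arm(
  targets=[
    {"x": 0, "y": 0, "z": 0, "ax": 0, "ay": 0, "az": 0},
    {"x": 0, "y": 0, "z": 0, "ax": 0, "ay": 0, "az": 0},
    {"x": 0, "y": 0, "z": 0, "ax": 0, "ay": 0, "az": 0},
    {"x": 0, "y": 0, "z": 0, "ax": 0, "ay": 0, "az": 0},
    {"x": 0, "y": 0, "z": 0, "ax": 0, "ay": 0, "az": 0},
    {"x": 0, "y": 0, "z": 0, "ax": 0, "ay": 0, "az": 0},
    {"x": 0, "y": 0, "z": 0, "ax": 0, "ay": 0, "az": 0},
    {"x": 0, "y": 0, "z": 0, "ax": 0, "ay": 0, "az": 0},
    {"x": 0, "y": 0, "z": 0, "ax": 0, "ay": 0, "az": 0},
    {"x": 0, "y": 0, "z": 0, "ax": 0, "ay": 0, "az": 0},
  ],
  hand=0.0,
  squeeze=60,
)

```text
t: 17.48
tool_pos: [0.6444, 0.1901, 0.0044]
tool_rot: [3.141, -0.0, 1.527]
wrist_force: [0.0, 0.3, 2.4]
gripper_width: 0.0148
finger_force: 58.6
```

>>> step_arm(
  targets=[
    {"x": 0, "y": 0, "z": 0.01, "ax": 0, "ay": 0, "az": 0},
    {"x": 0, "y": 0, "z": 0.03, "ax": 0, "ay": 0, "az": 0},
    {"x": 0, "y": 0, "z": 0.06, "ax": 0, "ay": 0, "az": 0},
    {"x": 0, "y": 0, "z": 0.1, "ax": 0, "ay": 0, "az": 0},
    {"x": 0, "y": 0, "z": 0.14, "ax": 0, "ay": 0, "az": 0},
    {"x": 0, "y": 0, "z": 0.17, "ax": 0, "ay": 0, "az": 0},
    {"x": 0, "y": 0.002, "z": 0.185, "ax": 0, "ay": 0, "az": 0},
    {"x": 0, "y": 0.002, "z": 0.185, "ax": 0, "ay": 0, "az": 0},
    {"x": 0, "y": 0.002, "z": 0.185, "ax": 0, "ay": 0, "az": 0},
  ],
)

```text
t: 18.23
tool_pos: [0.6439, 0.1921, 0.189]
tool_rot: [-3.141, -0.0, 1.527]
wrist_force: [0.5, -0.5, -5.8]
gripper_width: 0.0144
finger_force: 58.9
```

```bash
python3 - <<'E'
from m import *
c,K,T=cam("side"); d=robot.get_obs(); print(d["tool_pos"],d["wrist_force"],d["ft_torque"],d["gripper_width"])
a=c[40:230,200:380]; t,_,_=cam("top"); b=t[80:230,150:330]
cv2.imwrite("pics/v4.png",np.hstack([cv2.resize(a,(378,399)),cv2.resize(b,(420,399))]))
E
```

```text
[0.643  0.1918 0.1866] [-0.8819 -0.1812 -4.8953] [0.001  0.0858 0.0256] 0.014464679337148425
```

View pics/v4.png

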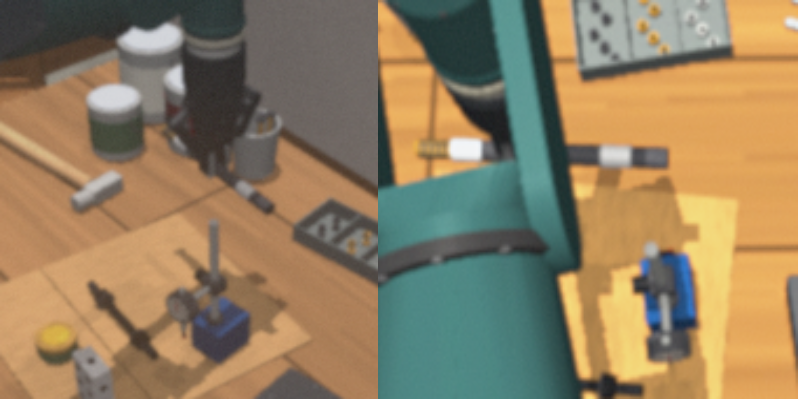

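The axle is held level near its middle with the gauge untouched. I'll raise it above the post top and carry it across.

>>> step_arm(
  targets=[
    {"x": 0, "y": 0, "z": 0.035, "ax": 0, "ay": 0, "az": 0},
    {"x": 0, "y": 0, "z": 0.065, "ax": 0, "ay": 0, "az": 0},
    {"x": 0, "y": 0, "z": 0.065, "ax": 0, "ay": 0, "az": 0},
    {"x": -0.016, "y": -0.033, "z": 0.065, "ax": 0, "ay": 0, "az": 2},
    {"x": -0.032, "y": -0.066, "z": 0.065, "ax": 0, "ay": 0, "az": 4},
    {"x": -0.048, "y": -0.1, "z": 0.065, "ax": 0, "ay": 0, "az": 6},
    {"x": -0.064, "y": -0.133, "z": 0.065, "ax": 0, "ay": 0, "az": 8},
    {"x": -0.08, "y": -0.166, "z": 0.065, "ax": 0, "ay": 0, "az": 10},
    {"x": -0.096, "y": -0.2, "z": 0.065, "ax": 0, "ay": 0, "az": 11},
    {"x": -0.112, "y": -0.233, "z": 0.065, "ax": 0, "ay": 0, "az": 11},
  ],
)

```text
t: 19.17
tool_pos: [0.53, -0.0423, 0.2504]
tool_rot: [-3.136, -0.002, 1.72]
wrist_force: [-0.1, -0.3, -4.6]
gripper_width: 0.0146
finger_force: 59.5
```

>>> step_arm(
  targets=[
    {"x": -0.016, "y": -0.033, "z": 0, "ax": 0, "ay": 0, "az": 0},
    {"x": -0.032, "y": -0.066, "z": 0, "ax": 0, "ay": 0, "az": 0},
    {"x": -0.048, "y": -0.1, "z": 0, "ax": 0, "ay": 0, "az": 0},
    {"x": -0.062, "y": -0.13, "z": 0, "ax": 0, "ay": 0, "az": 0},
    {"x": -0.068, "y": -0.142, "z": 0, "ax": 0, "ay": 0, "az": 0},
    {"x": -0.068, "y": -0.142, "z": -0.03, "ax": 0, "ay": 0, "az": 0},
    {"x": -0.068, "y": -0.142, "z": -0.06, "ax": 0, "ay": 0, "az": 0},
    {"x": -0.068, "y": -0.142, "z": -0.09, "ax": 0, "ay": 0, "az": 0},
    {"x": -0.068, "y": -0.142, "z": -0.11, "ax": 0, "ay": 0, "az": 0},
    {"x": -0.068, "y": -0.142, "z": -0.12, "ax": 0, "ay": 0, "az": 0},
  ],
)

```text
t: 20.0
tool_pos: [0.4603, -0.1812, 0.127]
tool_rot: [-3.132, -0.007, 1.719]
wrist_force: [-0.2, -0.3, -6.0]
gripper_width: 0.0149
finger_force: 59.5
```

```bash
cat > ax.py <<'E'
from m import *
for i in range(6): robot.get_image("top")
o=robot.get_obs(); print(o["t"],o["tool_pos"],o["tool_rot"],o["wrist_force"])
z=o["tool_pos"][2]+.012
for n,box in(("top",(318,130,490,290)),("side",(260,150,460,345))):
    c,K,T=cam(n); cv2.imwrite(f"pics/{n}5.png",c); M=masks(c)
    for k in("white","gray"):
        for p,s,ce in comps(M[k],box,12): print(n,k,s,np.round(ce,1),"ctr",ray(K,T,ce,z)[0,:2],rect(ray(K,T,p,z)))
a=cv2.imread("pics/side5.png")[170:340,270:450];b=cv2.imread("pics/top5.png")[150:290,320:480]
cv2.imwrite("pics/v5.png",np.hstack([cv2.resize(a,(399,377)),cv2.resize(b,(400,377))]))
E
python3 ax.py
```

```text
20.3 [ 0.4653 -0.1835  0.136 ] [3.1386 0.0022 1.7191] [ 0.1758 -0.2206 -3.6877]
top white [367 226  13   9  98] [373.1 230. ] ctr [ 0.455  -0.1207] [ 454.9 -120.9   15.9   26.     8.9]
top gray [371 193   4   4  13] [372.4 194.4] ctr [ 0.5301 -0.1225] [ 529.8 -122.7    6.3    6.5   87.6]
top gray [333 203   4   4  12] [334.3 204.8] ctr [ 0.5087 -0.0422] [509.2 -42.6   6.2   6.4  88.8]
top gray [381 205   4   4  12] [382.8 206.4] ctr [ 0.5042 -0.1429] [ 504.  -142.4    6.2    6.5   87.2]
top gray [333 214   5   6  13] [334.8 216.8] ctr [ 0.4831 -0.0426] [483.9 -43.1   8.2  10.5  89.4]
top gray [358 220  24  23 150] [370.8 233.1] ctr [ 0.4485 -0.1156] [ 453.2 -114.7   41.9   45.2    8.6]
top gray [414 223  10   7  21] [418.8 226.6] ctr [ 0.461  -0.2151] [ 461.4 -214.1   21.7    4.1   59.4]
top gray [334 225  34  44 609] [346.8 250.1] ctr [ 0.4145 -0.0655] [425.6 -74.4  88.2  58.4   7.8]
top gray [481 272   6  14  14] [483.6 278.5] ctr [ 0.355  -0.3379] [ 355.  -338.     1.4   28.4   62.7]
top gray [391 275  13   6  13] [397.  277.3] ctr [ 0.3592 -0.1644] [ 359.2 -164.6   25.5    1.7   
[... 747 characters left out ...]
  11  55] [284.1 187. ] ctr [0.4764 0.056 ] [477.4  58.3  36.5  17.5  85.1]
side gray [408 183  49  46 145] [437.8 211.5] ctr [ 0.6934 -0.2342] [ 702.4 -208.2  166.2   25.8   76.9]
side gray [337 185  39  15 112] [355.4 194.8] ctr [ 0.588  -0.0735] [593.4 -68.5  43.8  91.2  43.2]
side gray [319 227  13  13  49] [325.3 233.3] ctr [ 0.4533 -0.1185] [ 454.2 -117.3   23.4   29.1    7.1]
side gray [315 240  24  17 186] [327.4 248.7] ctr [ 0.4277 -0.1538] [ 426.7 -153.6   32.4   42.8   12.3]
side gray [369 259  13  13 105] [374.7 264.7] ctr [ 0.4734 -0.248 ] [ 473.2 -247.3   20.7   27.6    7.7]
side gray [366 271  21  17 170] [375.1 279.2] ctr [ 0.4477 -0.2739] [ 447.6 -273.3   24.9   38.3   16.4]
```

View pics/v5.png

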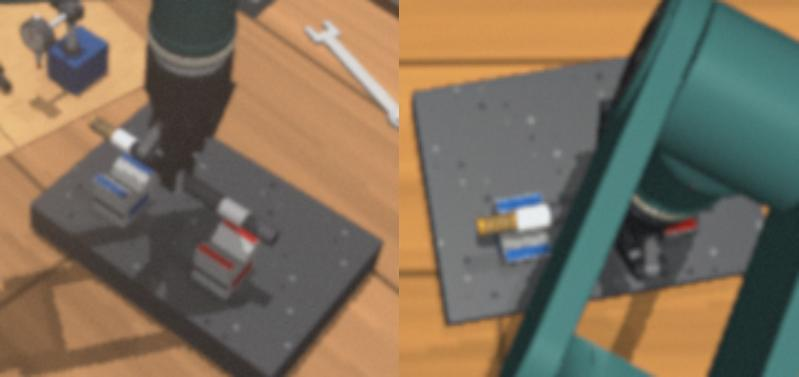

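Both views agree that the seats are above their blocks. Lowering.

>>> step_arm(
  targets=[
    {"x": 0, "y": 0, "z": -0.015, "ax": 0, "ay": 0, "az": 0},
    {"x": 0, "y": 0, "z": -0.028, "ax": 0, "ay": 0, "az": 0},
    {"x": 0, "y": 0, "z": -0.036, "ax": 0, "ay": 0, "az": 0},
    {"x": 0, "y": 0, "z": -0.04, "ax": 0, "ay": 0, "az": 0},
    {"x": 0, "y": 0, "z": -0.043, "ax": 0, "ay": 0, "az": 0},
    {"x": 0, "y": 0, "z": -0.045, "ax": 0, "ay": 0, "az": 0},
    {"x": 0, "y": 0, "z": -0.046, "ax": 0, "ay": 0, "az": 0},
    {"x": 0, "y": 0, "z": -0.047, "ax": 0, "ay": 0, "az": 0},
    {"x": 0, "y": 0, "z": -0.047, "ax": 0, "ay": 0, "az": 0},
    {"x": 0, "y": 0, "z": -0.047, "ax": 0, "ay": 0, "az": 0},
  ],
)

```text
t: 21.23
tool_pos: [0.4644, -0.1831, 0.0875]
tool_rot: [3.141, 0.0, 1.719]
wrist_force: [0.0, -0.2, -4.8]
gripper_width: 0.0147
finger_force: 59.6
```

>>> step_arm(
  targets=[
    {"x": 0, "y": 0, "z": 0, "ax": 0, "ay": 0, "az": 0},
    {"x": 0, "y": 0, "z": 0, "ax": 0, "ay": 0, "az": 0},
    {"x": 0, "y": 0, "z": 0, "ax": 0, "ay": 0, "az": 0},
  ],
)

```text
t: 21.48
tool_pos: [0.4643, -0.183, 0.0873]
tool_rot: [3.141, 0.0, 1.719]
wrist_force: [-0.4, 0.9, -3.0]
gripper_width: 0.0146
finger_force: 59.6
```

>>> step_arm(
  targets=[
    {"x": 0, "y": 0, "z": -0.0006, "ax": 0, "ay": 0, "az": 0},
    {"x": 0, "y": 0, "z": -0.0012, "ax": 0, "ay": 0, "az": 0},
    {"x": 0, "y": 0, "z": -0.0012, "ax": 0, "ay": 0, "az": 0},
    {"x": 0, "y": 0, "z": -0.0012, "ax": 0, "ay": 0, "az": 0},
  ],
)

```text
t: 21.82
tool_pos: [0.4642, -0.183, 0.086]
tool_rot: [3.141, 0.0, 1.719]
wrist_force: [-0.2, -0.1, -3.3]
gripper_width: 0.0143
finger_force: 59.7
```

>>> step_arm(
  targets=[
    {"x": 0, "y": 0, "z": -0.0005, "ax": 0, "ay": 0, "az": 0},
    {"x": 0, "y": 0, "z": -0.001, "ax": 0, "ay": 0, "az": 0},
    {"x": 0, "y": 0, "z": -0.001, "ax": 0, "ay": 0, "az": 0},
    {"x": 0, "y": 0, "z": -0.001, "ax": 0, "ay": 0, "az": 0},
  ],
)

```text
t: 22.15
tool_pos: [0.4643, -0.183, 0.0859]
tool_rot: [3.141, 0.0, 1.719]
wrist_force: [-3.4, 2.5, 3.3]
gripper_width: 0.0146
finger_force: 60.3
```

>>> step_arm(
  targets=[
    {"x": 0, "y": 0, "z": 0, "ax": 0, "ay": 0, "az": 0},
    {"x": 0, "y": 0, "z": 0, "ax": 0, "ay": 0, "az": 0},
    {"x": 0, "y": 0, "z": 0, "ax": 0, "ay": 0, "az": 0},
    {"x": 0, "y": 0, "z": 0, "ax": 0, "ay": 0, "az": 0},
    {"x": 0, "y": 0, "z": 0, "ax": 0, "ay": 0, "az": 0},
    {"x": 0, "y": 0, "z": 0.01, "ax": 0, "ay": 0, "az": 0},
    {"x": 0, "y": 0, "z": 0.04, "ax": 0, "ay": 0, "az": 0},
    {"x": 0, "y": 0, "z": 0.08, "ax": 0, "ay": 0, "az": 0},
    {"x": 0, "y": 0, "z": 0.1, "ax": 0, "ay": 0, "az": 0},
  ],
  hand=0.085,
)

```text
t: 22.9
tool_pos: [0.4656, -0.1837, 0.1901]
tool_rot: [3.136, 0.004, 1.719]
wrist_force: [1.7, -0.8, 0.8]
gripper_width: 0.0851
finger_force: 0.0
```

>>> step_arm(
  targets=[
    {"x": -0.076, "y": 0.294, "z": 0, "ax": 0, "ay": 0, "az": 60},
    {"x": -0.076, "y": 0.294, "z": 0, "ax": 0, "ay": 0, "az": 60},
    {"x": -0.076, "y": 0.294, "z": 0, "ax": 0, "ay": 0, "az": 60},
    {"x": -0.076, "y": 0.294, "z": 0, "ax": 0, "ay": 0, "az": 60},
    {"x": -0.076, "y": 0.294, "z": 0, "ax": 0, "ay": 0, "az": 60},
    {"x": -0.076, "y": 0.294, "z": 0, "ax": 0, "ay": 0, "az": 60},
    {"x": -0.076, "y": 0.294, "z": 0, "ax": 0, "ay": 0, "az": 60},
    {"x": -0.076, "y": 0.294, "z": 0, "ax": 0, "ay": 0, "az": 60},
    {"x": -0.076, "y": 0.294, "z": 0, "ax": 0, "ay": 0, "az": 60},
    {"x": -0.076, "y": 0.294, "z": 0, "ax": 0, "ay": 0, "az": 60},
  ],
)

```text
t: 23.73
tool_pos: [0.388, 0.1122, 0.1859]
tool_rot: [3.141, 0.001, 2.77]
wrist_force: [-0.2, -0.6, 0.0]
gripper_width: 0.0851
finger_force: 0.0
```

>>> step_arm(
  targets=[
    {"x": 0, "y": 0, "z": -0.02, "ax": 0, "ay": 0, "az": 7},
    {"x": 0, "y": 0, "z": -0.04, "ax": 0, "ay": 0, "az": 14},
    {"x": 0, "y": 0, "z": -0.06, "ax": 0, "ay": 0, "az": 16},
    {"x": 0, "y": 0, "z": -0.06, "ax": 0, "ay": 0, "az": 16},
    {"x": 0, "y": 0, "z": -0.06, "ax": 0, "ay": 0, "az": 16},
    {"x": 0, "y": 0, "z": -0.06, "ax": 0, "ay": 0, "az": 16},
    {"x": 0, "y": 0, "z": -0.06, "ax": 0, "ay": 0, "az": 16},
    {"x": 0, "y": 0, "z": -0.06, "ax": 0, "ay": 0, "az": 16},
  ],
)

```text
t: 24.4
tool_pos: [0.3892, 0.111, 0.1265]
tool_rot: [3.141, 0.003, 3.044]
wrist_force: [-0.0, -0.2, 1.0]
gripper_width: 0.0849
finger_force: 0.0
```

```bash
sed -i 's/^z=.*/z=.105/; s/box,12)/box,25)/; s/("white","gray")/("white","red","blue")/' ax.py && python3 ax.py
```

```text
24.7 [0.3883 0.111  0.1251] [3.1414 0.0004 3.0453] [-0.2462 -0.1239 -0.1467]
top white [419 217  16  12 115] [427.8 223.2] ctr [ 0.4747 -0.247 ] [ 474.7 -245.5   22.5   31.6    8.9]
top white [361 227  15  12 122] [368.9 232.6] ctr [ 0.4555 -0.118 ] [ 455.8 -116.9   22.9   29.6    7.5]
top red [417 213  17   6  49] [425.  215.6] ctr [ 0.4915 -0.242 ] [ 491.5 -241.9    6.1   36.5    8.9]
top red [421 232  17   5  48] [428.9 233.9] ctr [ 0.4513 -0.2476] [ 451.3 -247.9    5.8   36.     7.5]
top blue [360 223  16   5  38] [367.6 224.7] ctr [ 0.4726 -0.1159] [ 472.8 -115.9    5.4   33.4    8.9]
top blue [363 241  17   5  46] [370.9 243. ] ctr [ 0.4329 -0.1215] [ 433.  -121.7    5.6   35.6    8.8]
side white [409 180  44  43 221] [431.3 200.9] ctr [ 0.7498 -0.179 ] [ 754.1 -179.1  156.3   27.5   77.4]
side white [320 244  11   9  58] [324.9 247.5] ctr [ 0.4509 -0.1217] [ 450.9 -120.8   15.2   24.5   11.5]
side white [367 274  12  10  64] [372.3 278.8] ctr [ 0.4702 -0.2499] [ 470.4 -250.5   14.6   23.3    7.7]
side red [360 281  14  10  27] [366.7 285.3] ctr [ 0.4494 -0.2542] [ 449.4 -253.9    3.4   33.8    8.9]
```

View pics/v5.png

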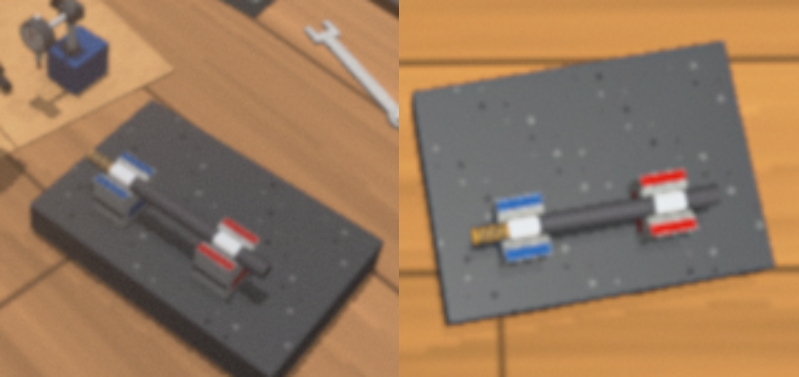

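The axle lies in both vees with each seat centred on its block (top view: blue at (523,228), red at (669,203)). Now the stop.

>>> step_arm(
  targets=[
    {"x": 0, "y": 0, "z": -0.03, "ax": 0, "ay": 0, "az": 0},
    {"x": 0, "y": 0, "z": -0.06, "ax": 0, "ay": 0, "az": 0},
    {"x": 0, "y": 0, "z": -0.077, "ax": 0, "ay": 0, "az": 0},
    {"x": 0, "y": 0, "z": -0.083, "ax": 0, "ay": 0, "az": 0},
    {"x": 0, "y": 0, "z": -0.083, "ax": 0, "ay": 0, "az": 0},
    {"x": 0, "y": 0, "z": -0.083, "ax": 0, "ay": 0, "az": 0},
    {"x": 0, "y": 0, "z": -0.083, "ax": 0, "ay": 0, "az": 0},
    {"x": 0, "y": 0, "z": -0.083, "ax": 0, "ay": 0, "az": 0},
  ],
)

```text
t: 25.47
tool_pos: [0.3896, 0.1112, 0.0436]
tool_rot: [3.141, 0.003, 3.045]
wrist_force: [0.1, 0.6, -0.0]
gripper_width: 0.085
finger_force: 0.0
```

>>> step_arm(
  targets=[
    {"x": 0, "y": 0, "z": 0, "ax": 0, "ay": 0, "az": 0},
    {"x": 0, "y": 0, "z": 0, "ax": 0, "ay": 0, "az": 0},
    {"x": 0, "y": 0, "z": 0, "ax": 0, "ay": 0, "az": 0},
    {"x": 0, "y": 0, "z": 0, "ax": 0, "ay": 0, "az": 0},
    {"x": 0, "y": 0, "z": 0, "ax": 0, "ay": 0, "az": 0},
    {"x": 0, "y": 0, "z": 0, "ax": 0, "ay": 0, "az": 0},
    {"x": 0, "y": 0, "z": 0, "ax": 0, "ay": 0, "az": 0},
    {"x": 0, "y": 0, "z": 0, "ax": 0, "ay": 0, "az": 0},
    {"x": 0, "y": 0, "z": 0, "ax": 0, "ay": 0, "az": 0},
  ],
  hand=0.0,
  squeeze=60,
)

```text
t: 26.22
tool_pos: [0.389, 0.1115, 0.0428]
tool_rot: [3.14, 0.002, 3.045]
wrist_force: [-0.0, 2.4, 5.4]
gripper_width: 0.0491
finger_force: 63.9
```

>>> step_arm(
  targets=[
    {"x": 0, "y": 0, "z": 0.01, "ax": 0, "ay": 0, "az": 0},
    {"x": 0, "y": 0, "z": 0.03, "ax": 0, "ay": 0, "az": 0},
    {"x": 0, "y": 0, "z": 0.07, "ax": 0, "ay": 0, "az": 0},
    {"x": 0, "y": 0, "z": 0.11, "ax": 0, "ay": 0, "az": 0},
    {"x": 0, "y": 0, "z": 0.15, "ax": 0, "ay": 0, "az": 0},
    {"x": 0, "y": 0, "z": 0.16, "ax": 0, "ay": 0, "az": 0},
    {"x": 0, "y": 0, "z": 0.16, "ax": 0, "ay": 0, "az": 0},
  ],
)

```text
t: 26.8
tool_pos: [0.3896, 0.1109, 0.2046]
tool_rot: [3.141, 0.006, 3.045]
wrist_force: [1.0, -0.1, -6.2]
gripper_width: 0.0494
finger_force: 64.8
```

>>> step_arm(
  targets=[
    {"x": 0.065, "y": -0.29, "z": 0, "ax": 0, "ay": 0, "az": -50},
    {"x": 0.065, "y": -0.29, "z": 0, "ax": 0, "ay": 0, "az": -50},
    {"x": 0.065, "y": -0.29, "z": 0, "ax": 0, "ay": 0, "az": -50},
    {"x": 0.065, "y": -0.29, "z": 0, "ax": 0, "ay": 0, "az": -50},
    {"x": 0.065, "y": -0.29, "z": 0, "ax": 0, "ay": 0, "az": -50},
    {"x": 0.065, "y": -0.29, "z": 0, "ax": 0, "ay": 0, "az": -50},
    {"x": 0.065, "y": -0.29, "z": 0, "ax": 0, "ay": 0, "az": -50},
    {"x": 0.065, "y": -0.29, "z": 0, "ax": 0, "ay": 0, "az": -50},
    {"x": 0.065, "y": -0.29, "z": 0, "ax": 0, "ay": 0, "az": -50},
  ],
)

```text
t: 27.55
tool_pos: [0.4511, -0.1808, 0.1966]
tool_rot: [-3.136, -0.008, 2.168]
wrist_force: [0.0, 0.8, -6.3]
gripper_width: 0.0489
finger_force: 65.4
```

>>> step_arm(
  targets=[
    {"x": 0.03, "y": -0.134, "z": 0, "ax": 0, "ay": 0, "az": -26},
    {"x": 0.03, "y": -0.134, "z": 0, "ax": 0, "ay": 0, "az": -26},
    {"x": 0.03, "y": -0.134, "z": 0, "ax": 0, "ay": 0, "az": -26},
    {"x": 0.03, "y": -0.134, "z": 0, "ax": 0, "ay": 0, "az": -26},
    {"x": 0.03, "y": -0.134, "z": 0, "ax": 0, "ay": 0, "az": -26},
    {"x": 0.03, "y": -0.134, "z": -0.03, "ax": 0, "ay": 0, "az": -26},
    {"x": 0.03, "y": -0.134, "z": -0.045, "ax": 0, "ay": 0, "az": -26},
    {"x": 0.03, "y": -0.134, "z": -0.045, "ax": 0, "ay": 0, "az": -26},
    {"x": 0.03, "y": -0.134, "z": -0.045, "ax": 0, "ay": 0, "az": -26},
    {"x": 0.03, "y": -0.134, "z": -0.045, "ax": 0, "ay": 0, "az": -26},
  ],
)

```text
t: 28.38
tool_pos: [0.4833, -0.3117, 0.1569]
tool_rot: [-3.141, -0.001, 1.721]
wrist_force: [0.2, -1.0, -5.4]
gripper_width: 0.0491
finger_force: 65.2
```

```bash
python3 - <<'E'
from m import *
for i in range(7): robot.get_image("top")
o=robot.get_obs(); print(o["t"],o["tool_pos"],o["tool_rot"],o["wrist_force"])
c,K,T=cam("side"); cv2.imwrite("pics/v6.png",cv2.resize(c[170:350,290:470],None,fx=3,fy=3))
E
```

```text
28.7333 [ 0.4835 -0.3131  0.1578] [3.1405 0.0011 1.7191] [-0.4102  0.6294 -5.4104]
```

View pics/v6.png

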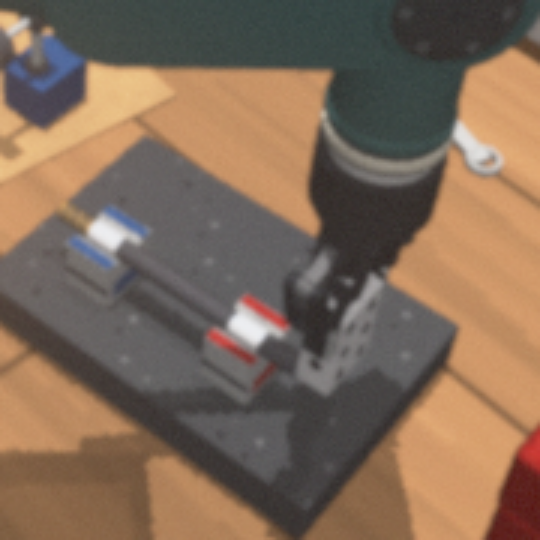

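The stop is held upright beyond the plain end (about (345,340)). Lowering it slowly.

>>> step_arm(
  targets=[
    {"x": 0, "y": 0, "z": -0.02, "ax": 0, "ay": 0, "az": 0},
    {"x": 0, "y": 0, "z": -0.04, "ax": 0, "ay": 0, "az": 0},
    {"x": 0, "y": 0, "z": -0.054, "ax": 0, "ay": 0, "az": 0},
    {"x": 0, "y": 0, "z": -0.06, "ax": 0, "ay": 0, "az": 0},
    {"x": 0, "y": 0, "z": -0.06, "ax": 0, "ay": 0, "az": 0},
    {"x": 0, "y": 0, "z": -0.06, "ax": 0, "ay": 0, "az": 0},
    {"x": 0, "y": 0, "z": -0.064, "ax": 0, "ay": 0, "az": 0},
    {"x": 0, "y": 0, "z": -0.066, "ax": 0, "ay": 0, "az": 0},
    {"x": 0, "y": 0, "z": -0.067, "ax": 0, "ay": 0, "az": 0},
    {"x": 0, "y": 0, "z": -0.067, "ax": 0, "ay": 0, "az": 0},
  ],
)

```text
t: 29.62
tool_pos: [0.4833, -0.313, 0.0901]
tool_rot: [3.141, 0.0, 1.719]
wrist_force: [-1.1, -0.2, -5.6]
gripper_width: 0.0495
finger_force: 65.3
```

>>> step_arm(
  targets=[
    {"x": 0, "y": 0, "z": 0, "ax": 0, "ay": 0, "az": 0},
    {"x": 0, "y": 0, "z": 0, "ax": 0, "ay": 0, "az": 0},
    {"x": 0, "y": 0, "z": 0, "ax": 0, "ay": 0, "az": 0},
    {"x": 0, "y": 0, "z": 0, "ax": 0, "ay": 0, "az": 0},
  ],
)

```text
t: 29.95
tool_pos: [0.4832, -0.313, 0.0901]
tool_rot: [3.141, 0.0, 1.719]
wrist_force: [0.1, -0.2, -5.7]
gripper_width: 0.049
finger_force: 65.3
```

>>> step_arm(
  targets=[
    {"x": 0, "y": 0, "z": -0.0006, "ax": 0, "ay": 0, "az": 0},
    {"x": 0, "y": 0, "z": -0.0012, "ax": 0, "ay": 0, "az": 0},
    {"x": 0, "y": 0, "z": -0.0012, "ax": 0, "ay": 0, "az": 0},
    {"x": 0, "y": 0, "z": -0.0012, "ax": 0, "ay": 0, "az": 0},
  ],
)

```text
t: 30.28
tool_pos: [0.4833, -0.3131, 0.0898]
tool_rot: [3.141, 0.001, 1.719]
wrist_force: [-2.2, 2.1, 1.4]
gripper_width: 0.0493
finger_force: 66.2
```

>>> step_arm(
  targets=[
    {"x": 0, "y": 0, "z": 0, "ax": 0, "ay": 0, "az": 0},
    {"x": 0, "y": 0, "z": 0, "ax": 0, "ay": 0, "az": 0},
    {"x": 0, "y": 0, "z": 0, "ax": 0, "ay": 0, "az": 0},
    {"x": 0, "y": 0, "z": 0, "ax": 0, "ay": 0, "az": 0},
    {"x": 0, "y": 0, "z": 0, "ax": 0, "ay": 0, "az": 0},
    {"x": 0, "y": 0, "z": 0.01, "ax": 0, "ay": 0, "az": 0},
    {"x": 0, "y": 0, "z": 0.04, "ax": 0, "ay": 0, "az": 0},
    {"x": 0, "y": 0, "z": 0.08, "ax": 0, "ay": 0, "az": 0},
    {"x": 0, "y": 0, "z": 0.12, "ax": 0, "ay": 0, "az": 0},
    {"x": 0, "y": 0, "z": 0.16, "ax": 0, "ay": 0, "az": 0},
  ],
  hand=0.085,
)

```text
t: 31.12
tool_pos: [0.4829, -0.3127, 0.2511]
tool_rot: [3.141, 0.0, 1.719]
wrist_force: [0.5, -0.8, 0.3]
gripper_width: 0.085
finger_force: 0.0
```

```bash
cat > g.py <<'E'
from m import *
def gauge(c,K,T,box,zb):
    M=masks(c); pts=np.vstack([p for p,s,ce in comps(M["blue"],box)])
    P=ray(K,T,pts,zb); print("base rect",rect(P))
    # right edge (max col per row) and left edge
    for nm,f,o in(("right",max,.5),("left",min,-.5)):
        rows=np.unique(pts[:,1])[3:-3]; e=np.array([[f(pts[pts[:,1]==r][:,0])+o,r] for r in rows])
        E=ray(K,T,e,zb)[:,:2]; v=cv2.fitLine(E.astype(np.float32),cv2.DIST_HUBER,0,.001,.001).ravel()
        print(nm,"angle",np.degrees(np.arctan(v[1]/v[0])),v[2:])
if __name__=="__main__":
    _,K,T=cam("top"); gauge(cv2.imread("pics/top5.png"),K,T,(260,165,300,215),.053)
    gauge(cv2.imread("pics/top0.png"),K,T,(260,165,300,215),.053)
    c,K,T=cam("top"); M=masks(c)
    for p,s,ce in comps(M["white"],(240,160,300,220)): print(s,ce,ray(K,T,ce,.208))
    o=robot.get_obs(); print(o["t"],o["tool_pos"],o["tool_rot"])
E
python3 g.py
```

```text
base rect [568.7  92.4  61.4  45.4   7.2]
right angle 8.272089 [0.5665 0.0693]
left angle 0.12277203 [0.5669 0.1121]
base rect [568.8  92.2  61.3  45.5   6.8]
right angle 8.272089 [0.5665 0.0693]
left angle 0.12277203 [0.5669 0.1121]
[264 171   6   5  22] [266.5    173.2727] [[0.5605 0.093  0.208 ]]
[271 191   4  13  34] [272.6176 197.4412] [[0.5118 0.0805 0.208 ]]
[272 206   3   3   8] [272.875 207.125] [[0.4927 0.0797 0.208 ]]
31.2167 [ 0.4859 -0.3151  0.2596] [3.129  0.0134 1.7189]
```

>>> step_arm(
  targets=[
    {"x": 0.04, "y": 0.21, "z": 0.015, "ax": 0, "ay": 0, "az": 0},
    {"x": 0.04, "y": 0.21, "z": 0.015, "ax": 0, "ay": 0, "az": 0},
    {"x": 0.04, "y": 0.21, "z": 0.015, "ax": 0, "ay": 0, "az": 0},
    {"x": 0.04, "y": 0.21, "z": 0.015, "ax": 0, "ay": 0, "az": 0},
    {"x": 0.04, "y": 0.21, "z": 0.015, "ax": 0, "ay": 0, "az": 0},
    {"x": 0.07, "y": 0.37, "z": 0.015, "ax": 0, "ay": 0, "az": 0},
    {"x": 0.07, "y": 0.37, "z": 0.015, "ax": 0, "ay": 0, "az": 0},
    {"x": 0.07, "y": 0.37, "z": 0.015, "ax": 0, "ay": 0, "az": 0},
    {"x": 0.07, "y": 0.37, "z": 0.015, "ax": 0, "ay": 0, "az": 0},
    {"x": 0.0775, "y": 0.406, "z": 0.015, "ax": 0, "ay": 0, "az": 0},
  ],
)

```text
t: 32.05
tool_pos: [0.5606, 0.0955, 0.2643]
tool_rot: [3.14, -0.0, 1.72]
wrist_force: [0.9, -0.1, 1.1]
gripper_width: 0.0851
finger_force: 0.0
```

>>> step_arm(
  targets=[
    {"x": 0, "y": 0, "z": 0, "ax": 0, "ay": 0, "az": 0},
    {"x": 0, "y": 0, "z": 0, "ax": 0, "ay": 0, "az": 0},
    {"x": 0, "y": 0, "z": 0, "ax": 0, "ay": 0, "az": 0},
    {"x": 0, "y": 0, "z": 0, "ax": 0, "ay": 0, "az": 0},
    {"x": 0, "y": 0, "z": 0, "ax": 0, "ay": 0, "az": 0},
    {"x": 0, "y": 0, "z": 0, "ax": 0, "ay": 0, "az": 0},
  ],
)

```text
t: 32.55
tool_pos: [0.5607, 0.0916, 0.2639]
tool_rot: [3.141, 0.0, 1.717]
wrist_force: [0.1, 0.4, 0.4]
gripper_width: 0.0852
finger_force: 0.0
```

```bash
python3 - <<'E'
from m import *
for i in range(3): robot.get_image("top")
o=robot.get_obs(); print(o["t"],o["tool_pos"],o["tool_rot"])
for n,box in(("top",(318,130,490,290)),("side",(275,150,460,345))):
    c,K,T=cam(n); cv2.imwrite(f"pics/{n}7.png",c); M=masks(c)
    for p,s,ce in comps(M["white"],box,30): print(n,s,np.round(ce,1),"z.125",ray(K,T,ce,.125)[0,:2],rect(ray(K,T,p,.125)))
c,K,T=cam("top"); print(ray(K,T,[(427.8,223.2),(368.9,232.6)],.1))
E
```

```text
32.7 [0.5607 0.0922 0.2638] [3.1413 0.     1.7175]
top [453 206  17  25 273] [461.2 217.8] z.125 [ 0.4825 -0.3132] [ 482.6 -312.8   51.1   25.9    8.6]
top [418 217  19  16 174] [427.5 224.2] z.125 [ 0.4694 -0.2402] [ 468.6 -239.7   28.2   35.5    8.2]
top [360 226  19  16 189] [369.2 233.6] z.125 [ 0.4507 -0.1157] [ 450.1 -115.5   28.7   35.5    8.9]
side [412 182  40  41 174] [432.6 202.1] z.125 [ 0.73   -0.1944] [ 733.6 -194.   141.9   26.7   77. ]
side [320 244  10   8  51] [324.7 247.4] z.125 [ 0.4391 -0.1334] [ 439.3 -133.1   13.1   23.9   11.1]
side [367 275  11   9  58] [372.2 278.9] z.125 [ 0.4579 -0.2591] [ 458.  -258.9   13.6   21.3    7.7]
side [390 280  22  20 202] [400.3 289. ] z.125 [ 0.4831 -0.3133] [ 483.7 -313.1   47.3   22.9    8.5]
[[ 0.4755 -0.2485  0.1   ]
 [ 0.4561 -0.1188  0.1   ]]
```

The stop stands at (0.483, −0.313), square, with a gap of about 8 mm. Gripping the gauge post.

>>> step_arm(
  targets=[
    {"x": 0, "y": 0.001, "z": -0.03, "ax": 0, "ay": 0, "az": 0},
    {"x": 0, "y": 0.001, "z": -0.055, "ax": 0, "ay": 0, "az": 0},
    {"x": 0, "y": 0.001, "z": -0.075, "ax": 0, "ay": 0, "az": 0},
    {"x": 0, "y": 0.001, "z": -0.087, "ax": 0, "ay": 0, "az": 0},
    {"x": 0, "y": 0.001, "z": -0.092, "ax": 0, "ay": 0, "az": 0},
    {"x": 0, "y": 0.001, "z": -0.093, "ax": 0, "ay": 0, "az": 0},
    {"x": 0, "y": 0.001, "z": -0.093, "ax": 0, "ay": 0, "az": 0},
    {"x": 0, "y": 0.001, "z": -0.093, "ax": 0, "ay": 0, "az": 0},
    {"x": 0, "y": 0.001, "z": -0.093, "ax": 0, "ay": 0, "az": 0},
    {"x": 0, "y": 0.001, "z": -0.093, "ax": 0, "ay": 0, "az": 0},
  ],
)

```text
t: 33.68
tool_pos: [0.5614, 0.0941, 0.1722]
tool_rot: [3.139, 0.0, 1.719]
wrist_force: [0.3, -0.0, -0.1]
gripper_width: 0.0851
finger_force: 0.0
```

>>> step_arm(
  targets=[
    {"x": 0, "y": 0, "z": 0, "ax": 0, "ay": 0, "az": 0},
    {"x": 0, "y": 0, "z": 0, "ax": 0, "ay": 0, "az": 0},
    {"x": 0, "y": 0, "z": 0, "ax": 0, "ay": 0, "az": 0},
    {"x": 0, "y": 0, "z": 0, "ax": 0, "ay": 0, "az": 0},
    {"x": 0, "y": 0, "z": 0, "ax": 0, "ay": 0, "az": 0},
    {"x": 0, "y": 0, "z": 0, "ax": 0, "ay": 0, "az": 0},
    {"x": 0, "y": 0, "z": 0, "ax": 0, "ay": 0, "az": 0},
    {"x": 0, "y": 0, "z": 0, "ax": 0, "ay": 0, "az": 0},
    {"x": 0, "y": 0, "z": 0, "ax": 0, "ay": 0, "az": 0},
    {"x": 0, "y": 0, "z": 0, "ax": 0, "ay": 0, "az": 0},
  ],
  hand=0.025,
  squeeze=20,
)

```text
t: 34.52
tool_pos: [0.5607, 0.094, 0.1707]
tool_rot: [3.142, 0.0, 1.719]
wrist_force: [0.3, 0.9, -0.4]
gripper_width: 0.025
finger_force: 0.0
```

>>> step_arm(
  targets=[
    {"x": 0, "y": 0, "z": 0, "ax": 0, "ay": 0, "az": 0},
    {"x": 0, "y": 0, "z": 0, "ax": 0, "ay": 0, "az": 0},
    {"x": 0, "y": 0, "z": 0, "ax": 0, "ay": 0, "az": 0},
    {"x": 0, "y": 0, "z": 0, "ax": 0, "ay": 0, "az": 0},
    {"x": 0, "y": 0, "z": 0, "ax": 0, "ay": 0, "az": 0},
    {"x": 0, "y": 0, "z": 0, "ax": 0, "ay": 0, "az": 0},
  ],
  hand=0.0,
  squeeze=80,
)

```text
t: 35.02
tool_pos: [0.561, 0.0941, 0.1709]
tool_rot: [3.141, 0.0, 1.719]
wrist_force: [0.6, 0.7, 0.7]
gripper_width: 0.01
finger_force: 77.9
```

>>> step_arm(
  targets=[
    {"x": 0, "y": 0, "z": 0.004, "ax": 0, "ay": 0, "az": 0},
    {"x": 0, "y": 0, "z": 0.012, "ax": 0, "ay": 0, "az": 0},
    {"x": 0, "y": 0, "z": 0.025, "ax": 0, "ay": 0, "az": 0},
    {"x": 0, "y": 0, "z": 0.04, "ax": 0, "ay": 0, "az": 0},
    {"x": 0, "y": 0, "z": 0.06, "ax": 0, "ay": 0, "az": 0},
    {"x": 0, "y": 0, "z": 0.08, "ax": 0, "ay": 0, "az": 0},
    {"x": 0, "y": 0, "z": 0.1, "ax": 0, "ay": 0, "az": 0},
    {"x": 0, "y": 0, "z": 0.115, "ax": 0, "ay": 0, "az": 0},
    {"x": 0, "y": 0, "z": 0.125, "ax": 0, "ay": 0, "az": 0},
    {"x": 0, "y": 0, "z": 0.13, "ax": 0, "ay": 0, "az": 0},
  ],
)

```text
t: 35.85
tool_pos: [0.5606, 0.094, 0.3016]
tool_rot: [3.141, 0.0, 1.719]
wrist_force: [0.5, -0.6, -7.2]
gripper_width: 0.0102
finger_force: 78.2
```

>>> step_arm(
  targets=[
    {"x": -0.001, "y": -0.01, "z": 0, "ax": 0, "ay": 0, "az": 0},
    {"x": -0.004, "y": -0.026, "z": 0, "ax": 0, "ay": 0, "az": 0},
    {"x": -0.007, "y": -0.045, "z": 0, "ax": 0, "ay": 0, "az": 0},
    {"x": -0.01, "y": -0.065, "z": 0, "ax": 0, "ay": 0, "az": 0},
    {"x": -0.013, "y": -0.085, "z": 0, "ax": 0, "ay": 0, "az": 0},
    {"x": -0.016, "y": -0.105, "z": 0, "ax": 0, "ay": 0, "az": 0},
    {"x": -0.019, "y": -0.125, "z": 0, "ax": 0, "ay": 0, "az": 0},
    {"x": -0.022, "y": -0.145, "z": 0, "ax": 0, "ay": 0, "az": 0},
    {"x": -0.025, "y": -0.165, "z": 0, "ax": 0, "ay": 0, "az": 0},
    {"x": -0.028, "y": -0.185, "z": 0, "ax": 0, "ay": 0, "az": 0},
  ],
)

```text
t: 36.68
tool_pos: [0.5313, -0.0925, 0.2984]
tool_rot: [-3.137, -0.001, 1.718]
wrist_force: [0.3, 0.7, -7.2]
gripper_width: 0.0101
finger_force: 78.1
```

>>> step_arm(
  targets=[
    {"x": -0.003, "y": -0.02, "z": 0, "ax": 0, "ay": 0, "az": 0},
    {"x": -0.006, "y": -0.04, "z": 0, "ax": 0, "ay": 0, "az": 0},
    {"x": -0.009, "y": -0.058, "z": 0, "ax": 0, "ay": 0, "az": 0},
    {"x": -0.012, "y": -0.073, "z": 0, "ax": 0, "ay": 0, "az": 0},
    {"x": -0.013, "y": -0.081, "z": 0, "ax": 0, "ay": 0, "az": 0},
    {"x": -0.014, "y": -0.084, "z": 0, "ax": 0, "ay": 0, "az": 0},
    {"x": -0.014, "y": -0.084, "z": 0, "ax": 0, "ay": 0, "az": 0},
    {"x": -0.014, "y": -0.084, "z": 0, "ax": 0, "ay": 0, "az": 0},
    {"x": -0.014, "y": -0.084, "z": 0, "ax": 0, "ay": 0, "az": 0},
    {"x": -0.014, "y": -0.084, "z": 0, "ax": 0, "ay": 0, "az": 0},
  ],
)

```text
t: 37.52
tool_pos: [0.5188, -0.1741, 0.3007]
tool_rot: [3.141, -0.0, 1.72]
wrist_force: [0.4, -0.8, -6.8]
gripper_width: 0.0098
finger_force: 78.0
```

```bash
python3 - <<'E'
from m import *
for i in range(3): robot.get_image("top")
o=robot.get_obs(); print(o["t"],o["tool_pos"],o["tool_rot"],o["wrist_force"],o["ft_torque"])
s,K,T=cam("side"); t,_,_=cam("top")
cv2.imwrite("pics/v8.png",np.hstack([cv2.resize(s[130:330,260:460],(400,400)),cv2.resize(t[130:290,320:480],(400,400))]))
E
```

```text
37.6667 [ 0.5188 -0.1744  0.3008] [3.1413 0.0001 1.72  ] [ 0.4217 -0.1007 -8.051 ] [-0.0324  0.0374 -0.0052]
```

View pics/v8.png

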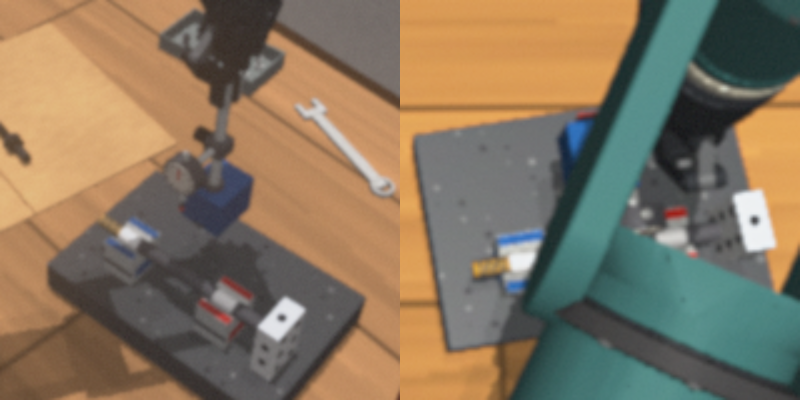

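The gauge hangs upright, arm forward, over its place. Lowering.

>>> step_arm(
  targets=[
    {"x": 0, "y": -0.001, "z": -0.015, "ax": 0, "ay": 0, "az": 0},
    {"x": 0, "y": -0.001, "z": -0.035, "ax": 0, "ay": 0, "az": 0},
    {"x": 0, "y": -0.001, "z": -0.055, "ax": 0, "ay": 0, "az": 0},
    {"x": 0, "y": -0.001, "z": -0.068, "ax": 0, "ay": 0, "az": 0},
    {"x": 0, "y": -0.001, "z": -0.076, "ax": 0, "ay": 0, "az": 0},
    {"x": 0, "y": -0.001, "z": -0.078, "ax": 0, "ay": 0, "az": 0},
    {"x": 0, "y": -0.001, "z": -0.078, "ax": 0, "ay": 0, "az": 0},
    {"x": 0, "y": -0.001, "z": -0.078, "ax": 0, "ay": 0, "az": 0},
    {"x": 0, "y": -0.001, "z": -0.08, "ax": 0, "ay": 0, "az": 0},
    {"x": 0, "y": -0.001, "z": -0.081, "ax": 0, "ay": 0, "az": 0},
  ],
)

```text
t: 38.6
tool_pos: [0.5193, -0.1763, 0.221]
tool_rot: [3.139, 0.002, 1.719]
wrist_force: [0.7, -0.2, -8.2]
gripper_width: 0.01
finger_force: 78.2
```

>>> step_arm(
  targets=[
    {"x": 0, "y": 0, "z": 0, "ax": 0, "ay": 0, "az": 0},
    {"x": 0, "y": 0, "z": 0, "ax": 0, "ay": 0, "az": 0},
    {"x": 0, "y": 0, "z": -0.0005, "ax": 0, "ay": 0, "az": 0},
    {"x": 0, "y": 0, "z": -0.001, "ax": 0, "ay": 0, "az": 0},
    {"x": 0, "y": 0, "z": -0.001, "ax": 0, "ay": 0, "az": 0},
    {"x": 0, "y": 0, "z": -0.001, "ax": 0, "ay": 0, "az": 0},
  ],
)

```text
t: 39.1
tool_pos: [0.5186, -0.176, 0.2186]
tool_rot: [-3.142, -0.0, 1.719]
wrist_force: [0.3, -0.2, -7.2]
gripper_width: 0.0103
finger_force: 78.2
```

```bash
python3 - <<'E'
from m import *
for i in range(3): robot.get_image("side"); o=robot.get_obs(); print(o["t"],o["tool_pos"],o["tool_rot"],o["wrist_force"])
s,K,T=cam("side"); 
cv2.imwrite("pics/v9.png",cv2.resize(s[170:330,290:450],(640,600)))
E
```

```text
39.15 [ 0.5187 -0.176   0.2187] [ 3.1416 -0.      1.7189] [-0.6639  0.8336 -6.7646]
39.2 [ 0.5187 -0.176   0.2187] [ 3.1415 -0.      1.7189] [ 0.5696  0.6965 -7.4884]
39.25 [ 0.5187 -0.176   0.2187] [3.1414 0.     1.7189] [-0.1738  0.1057 -7.906 ]
```

View pics/v9.png

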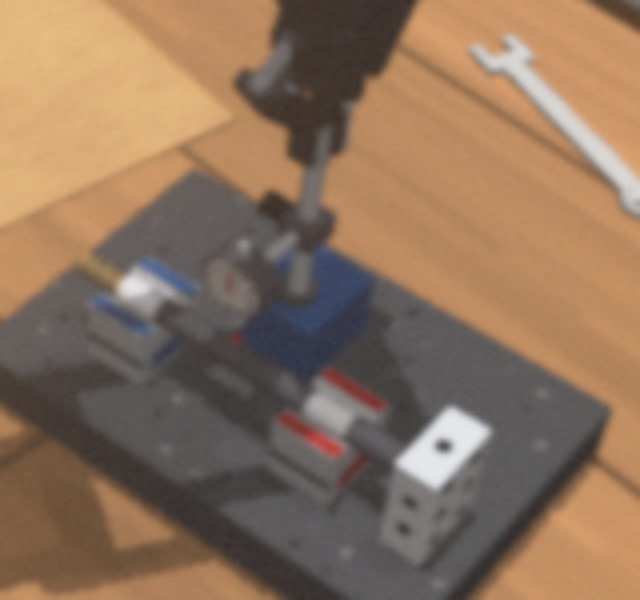

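The gauge stands just above the plate, and the red plunger tip shows at about (235,338) beside the axle's crest. I'll locate it.

```bash
python3 - <<'E'
from m import *
c,K,T=cam("side"); hsv=cv2.cvtColor(c,cv2.COLOR_BGR2HSV).astype(int)
m=((hsv[...,0]<8)|(hsv[...,0]>172))&(hsv[...,1]>90)
for p,s,ce in comps(m,(335,245,362,272),2): print(s,ce,[ray(K,T,ce,z)[0] for z in(.107,.109,.111)])
print(ray(K,T,(348.75,260.1),.108))
e=np.array([-.147,.989]); print("expected plunger",np.array([.5187,-.176])-.055*np.array([.989,.147]))
c=np.array([.4645,-.1833]); print(proj(K,T,[[*c,.1015],[*c,.108]]))
E
```

```text
[348 260   2   1   2] [348.5 260. ] [array([ 0.4654, -0.1823,  0.107 ]), array([ 0.4642, -0.1834,  0.109 ]), array([ 0.463 , -0.1845,  0.111 ])]
[[ 0.465  -0.1834  0.108 ]]
expected plunger [ 0.4643 -0.1841]
[[348.367  262.0798]
 [348.5444 260.2006]]
```

Plunger is right over the middle of the axle. Final touch-down.

>>> step_arm(
  targets=[
    {"x": 0, "y": 0, "z": -0.0005, "ax": 0, "ay": 0, "az": 0},
    {"x": 0, "y": 0, "z": -0.001, "ax": 0, "ay": 0, "az": 0},
    {"x": 0, "y": 0, "z": -0.001, "ax": 0, "ay": 0, "az": 0},
    {"x": 0, "y": 0, "z": -0.001, "ax": 0, "ay": 0, "az": 0},
    {"x": 0, "y": 0, "z": -0.001, "ax": 0, "ay": 0, "az": 0},
  ],
)

```text
t: 39.77
tool_pos: [0.5188, -0.176, 0.2179]
tool_rot: [3.141, 0.0, 1.719]
wrist_force: [0.6, 1.1, -5.9]
gripper_width: 0.0098
finger_force: 78.4
```

>>> step_arm(
  targets=[
    {"x": 0, "y": 0, "z": -0.0004, "ax": 0, "ay": 0, "az": 0},
    {"x": 0, "y": 0, "z": -0.0008, "ax": 0, "ay": 0, "az": 0},
    {"x": 0, "y": 0, "z": -0.0008, "ax": 0, "ay": 0, "az": 0},
    {"x": 0, "y": 0, "z": -0.0008, "ax": 0, "ay": 0, "az": 0},
    {"x": 0, "y": 0, "z": -0.0008, "ax": 0, "ay": 0, "az": 0},
  ],
)

```text
t: 40.18
tool_pos: [0.5188, -0.176, 0.2179]
tool_rot: [3.14, 0.001, 1.719]
wrist_force: [-0.8, 0.5, -0.5]
gripper_width: 0.0101
finger_force: 78.9
```

>>> step_arm(
  targets=[
    {"x": 0, "y": 0, "z": 0, "ax": 0, "ay": 0, "az": 0},
    {"x": 0, "y": 0, "z": 0, "ax": 0, "ay": 0, "az": 0},
    {"x": 0, "y": 0, "z": 0, "ax": 0, "ay": 0, "az": 0},
    {"x": 0, "y": 0, "z": 0, "ax": 0, "ay": 0, "az": 0},
    {"x": 0, "y": 0, "z": 0, "ax": 0, "ay": 0, "az": 0},
    {"x": 0, "y": 0, "z": 0, "ax": 0, "ay": 0, "az": 0},
  ],
  hand=0.06,
  squeeze=20,
)

```text
t: 40.68
tool_pos: [0.5188, -0.176, 0.2171]
tool_rot: [3.141, 0.0, 1.719]
wrist_force: [-0.3, -0.0, -0.2]
gripper_width: 0.0599
finger_force: 0.0
```

>>> step_arm(
  targets=[
    {"x": 0, "y": 0, "z": 0.01, "ax": 0, "ay": 0, "az": 0},
    {"x": 0, "y": 0, "z": 0.03, "ax": 0, "ay": 0, "az": 0},
    {"x": 0, "y": 0, "z": 0.06, "ax": 0, "ay": 0, "az": 0},
    {"x": 0, "y": 0, "z": 0.09, "ax": 0, "ay": 0, "az": 0},
    {"x": 0, "y": 0, "z": 0.12, "ax": 0, "ay": 0, "az": 0},
    {"x": -0.01, "y": 0.03, "z": 0.13, "ax": 0, "ay": 0, "az": 0},
    {"x": -0.03, "y": 0.065, "z": 0.13, "ax": 0, "ay": 0, "az": 0},
    {"x": -0.05, "y": 0.1, "z": 0.13, "ax": 0, "ay": 0, "az": 0},
    {"x": -0.07, "y": 0.135, "z": 0.13, "ax": 0, "ay": 0, "az": 0},
    {"x": -0.09, "y": 0.17, "z": 0.13, "ax": 0, "ay": 0, "az": 0},
  ],
)

```text
t: 41.52
tool_pos: [0.4276, -0.0048, 0.3479]
tool_rot: [3.14, 0.0, 1.718]
wrist_force: [0.6, -0.1, -0.4]
gripper_width: 0.0601
finger_force: 0.0
```

>>> step_arm(
  targets=[
    {"x": -0.01, "y": 0.035, "z": 0, "ax": 0, "ay": 0, "az": 0},
    {"x": -0.02, "y": 0.07, "z": 0, "ax": 0, "ay": 0, "az": 0},
    {"x": -0.03, "y": 0.105, "z": 0, "ax": 0, "ay": 0, "az": 0},
    {"x": -0.04, "y": 0.14, "z": 0, "ax": 0, "ay": 0, "az": 0},
    {"x": -0.05, "y": 0.175, "z": 0, "ax": 0, "ay": 0, "az": 0},
    {"x": -0.06, "y": 0.21, "z": 0, "ax": 0, "ay": 0, "az": 0},
    {"x": -0.06, "y": 0.24, "z": 0, "ax": 0, "ay": 0, "az": 0},
    {"x": -0.06, "y": 0.24, "z": 0, "ax": 0, "ay": 0, "az": 0},
    {"x": -0.06, "y": 0.24, "z": 0, "ax": 0, "ay": 0, "az": 0},
  ],
)

```text
t: 42.27
tool_pos: [0.3682, 0.2351, 0.3474]
tool_rot: [3.141, 0.0, 1.722]
wrist_force: [-0.2, 0.2, 0.1]
gripper_width: 0.0599
finger_force: 0.0
```

```bash
python3 - <<'E'
from m import *
s,K,T=cam("side"); t,K,T=cam("top"); cv2.imwrite("pics/topA.png",t)
cv2.imwrite("pics/v10.png",np.hstack([cv2.resize(s[180:330,290:440],(400,400)),cv2.resize(t[145:285,325:465],(400,400))]))
M=masks(t)
for p,q,ce in comps(M["white"],(318,130,490,290),6): print(q,np.round(ce,1),"z.258",ray(K,T,ce,.258)[0,:2])
for p,q,ce in comps(M["blue"],(318,130,490,290),30): print(q,rect(ray(K,T,p,.1)))
E
```

```text
[409 185   6   6  28] [411.2 187.3] z.258 [ 0.517  -0.1762]
[401 205   5  14  39] [402.9 211.9] z.258 [ 0.4717 -0.1584]
[454 206  16  24 253] [461.4 217.8] z.258 [ 0.4598 -0.2627]
[419 217  16  12 117] [427.7 223.2] z.258 [ 0.4508 -0.2015]
[407 221   3   3   7] [408.  222.3] z.258 [ 0.4527 -0.1664]
[361 226  16  13 126] [369.2 232.4] z.258 [ 0.4354 -0.0963]
[380 187  23  29 355] [ 526.1 -171.5   49.7   63.4   89.5]
[360 223  16   5  39] [ 473.4 -116.4    5.    34.     8.9]
[363 241  17   5  46] [ 433.5 -122.5    5.6   35.8    8.8]
```

View pics/v10.png

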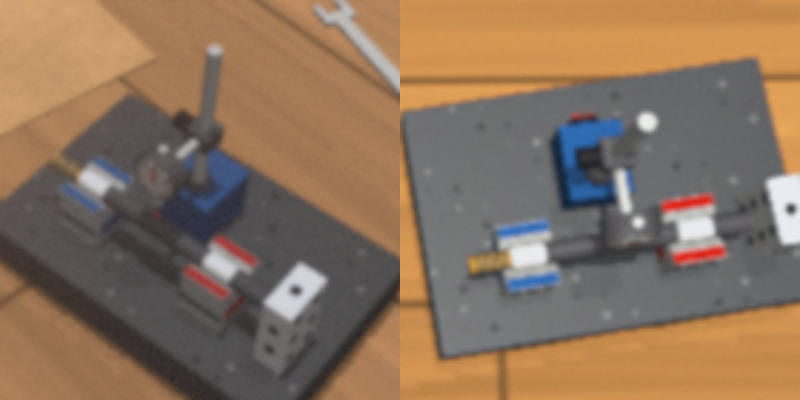

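```bash
python3 - <<'E'
from g import *
_,K,T=cam("top"); c=cv2.imread("pics/topA.png")
p=ray(K,T,(411.2,187.3),.255)[0,:2]
for z in(.16,.165,.17):
  r=ray(K,T,(402.9,211.9),z)[0,:2]; d=p-r; print(p,r,np.degrees(np.arctan2(d[1],d[0])))
m=masks(c)["white"]; q=[a for a,s,ce in comps(m,(318,130,490,290),20) if abs(ce[0]-402.9)<1][0]
v=cv2.fitLine(ray(K,T,q,.165)[:,:2].astype(np.float32),cv2.DIST_L2,0,.001,.001).ravel();print("rod",np.degrees(np.arctan(v[1]/v[0])))
gauge(c,K,T,(372,185,405,222),.1)
E
```

```text
[ 0.5178 -0.1771] [ 0.4899 -0.1814] 8.906728074882773
[ 0.5178 -0.1771] [ 0.489  -0.1803] 6.32546371770044
[ 0.5178 -0.1771] [ 0.4881 -0.1791] 3.8823288899500685
rod 7.1030164
base rect [ 526.1 -171.5   49.7   63.4   89.5]
right angle -20.77879 [ 0.5227 -0.1705]
left angle 6.8422265 [ 0.5202 -0.1491]
```

The gauge's arm is square to within about a degree, and the plunger is centred. Handing in.

```bash
python3 -c "
from workcell import robot
print(robot.close_job())"
```

```text
the job is handed in; nothing more can be done
None
```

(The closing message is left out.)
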